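# Balance-check mixer bars and lock the good ones down with ball-lock pins

### The arm

A 6-joint arm with a two-finger parallel gripper is mounted at the origin on a cart in front of the work surface, level with it; the furniture and walls round the work are solid. World frame = base frame: x ahead of the robot, y to its left, z up, the work surface at z = 0. Lengths are in m, angles in rad, forces in N, time in s.
With the tool pointing down it reaches from about 0.225 to 0.875 m from the base axis. Payload 3.4 kg.
Tool frame: the origin (TCP) lies at the very end of the fingers, on their centre line; the grasp point (between the pads) lies 19 mm behind it; z points along the fingers, y is the line along which they close (so a half turn about z gives the same grasp; the last joint's range is limited). The gripper opens to 85 mm and grips with 20 to 120 N. Pads are 22 mm wide; open, the fingers measure 114 mm over their backs; the gripper's body (76 mm by 85 mm) begins 54 mm behind the grasp point. The pads swing forward as they close: fully open they stand 13 mm farther back than shut.
Start: joints at [1.172, 0.276, 1.505, -0, 1.361, -0.121], TCP at [0.158, 0.553, 0.231] pointing down, gripper open.
Joint ranges: [-2.89, 2.89], [-0.75, 2.08], [0.22, 2.7], [-1.18, 4.32], [0.11, 2.71], [-2.7, 2.7]. Speed limits (rad/s): [2.57, 2.57, 3.14, 3.14, 3.14, 3.14].

### API

Orientations are given as a unit quaternion [w, x, y, z].
In Python, from rig import readout, vision, manip gives the robot as it stands.
- The arm moves only by the shell command python3 -m handwheel 'ROWS' [FORCE]. ROWS is JSON, a list of rows, each a list of 3 entries, a list of its own where there are three numbers: the shift along the tool's x, y, z in mm, then the turn, a rotation vector about the tool's x, y, z in units of 6 degrees (1.0 is 6 degrees), then the closure, from -1 (fully open) to 1 (shut), so that 0 is half open. A call has 1 to 20 rows; each row shifts and turns the commanded pose from where the row before left it, along the tool's axes as they then stand; what a row does not reach is not made up. A row lasts 1/8 s, in which the tool goes at most 62.5 mm and 10.7 degrees, less where a joint would pass 70% of its speed; a pose out of reach is approached as far as the arm can. A call is refused whole if a number of a shift passes 62.5 or a number of a turn 1, either way. A call with a gripper value outside its range is refused whole. The fingers move at their own pace and stop on an object; FORCE is the grip in N (left out, the last holds). Time passes only in rows, so rows that do not move let the fingers close. It gives the time, the measured TCP pose, the force, the opening and the grip force at its end, in the units of the state.
- readout.get_state(): the state, without advancing time (a new reading comes with each control period).
- vision.get_image(name): name is "scene" or "top"; returns the picture (480x640x3 uint8, blue, green, red); there is no depth.
- vision.camera_params(name): a dict with "intrinsics" (3x3 intrinsics, pixels), "rvec" (rotation vector, rad) and "tvec" (3), from world to camera coordinates, as OpenCV has them. Camera axes: x right, y down, z forward; pixel columns grow to the right and rows downward; lengths in m; the calibration is good to about 2 mm. A picture is of the moment at which its call begins. camera_params takes no time and is no camera call.
- manip.sign_off(): hands the job in; it is judged then, once.
The state is a dict: "clock": time; "qpos": joint angles; "qd": joint speeds; "effort": joint torques, N m; "position": TCP position; "ee_rot": TCP orientation; "contact_force": force on the tool from outside, world axes, zero at the start; "moment": the same for the moment, N m; "width": finger opening in m; "gripper_force": force on a finger pad.
Only numpy, scipy, OpenCV 4.12 (cv2) and the standard library are available. Lean on these libraries where they do the work, as an engineer would, in place of code of your own. Each camera call takes 0.05 s, during which the arm holds its last target. There are 200 camera calls.

### The job

Lay all the mixer bars side by side across the balance rail, each with its hole centred over the ridge, and let go of them so that you can see which stay level and which tip over. Then put every bar that tips in the grey reject tray, and set every bar that balances lengthwise on a bridge of the carrier, hole over hole, and lock it there with a ball-lock pin: hold the pin's thumb button in, push it through both holes until its flange sits on the bar, and let the button spring out. Leave the other things on the table where they are.

Things in the scene. Friction and masses are not known exactly. Their poses are not given: they have to be found in the camera images.
- bar_a_mid (a point): mixer bar: flat aluminium bar 130 long (its x) x 20 thick (z), 0.15 to 0.3 kg; a 44 long, 32 wide hub in the middle with a vertical 18 mm through-hole, and two 26 wide arms. This point is the centre of the bar (centre of the hole, 10 above the underside). Not every start has all four bars (None when absent). All bars look alike and symmetric, but some have their centre of mass about 19 mm off the hole, towards one end; the others have it at the hole
- bar_b_mid (a point): mixer bar: flat aluminium bar 130 long (its x) x 20 thick (z), 0.15 to 0.3 kg; a 44 long, 32 wide hub in the middle with a vertical 18 mm through-hole, and two 26 wide arms. This point is the centre of the bar (centre of the hole, 10 above the underside). Not every start has all four bars (None when absent). All bars look alike and symmetric, but some have their centre of mass about 19 mm off the hole, towards one end; the others have it at the hole
- bar_c_mid (a point): mixer bar: flat aluminium bar 130 long (its x) x 20 thick (z), 0.15 to 0.3 kg; a 44 long, 32 wide hub in the middle with a vertical 18 mm through-hole, and two 26 wide arms. This point is the centre of the bar (centre of the hole, 10 above the underside). Not every start has all four bars (None when absent). All bars look alike and symmetric, but some have their centre of mass about 19 mm off the hole, towards one end; the others have it at the hole
- bar_d_mid (a point): mixer bar: flat aluminium bar 130 long (its x) x 20 thick (z), 0.15 to 0.3 kg; a 44 long, 32 wide hub in the middle with a vertical 18 mm through-hole, and two 26 wide arms. This point is the centre of the bar (centre of the hole, 10 above the underside). Not every start has all four bars (None when absent). All bars look alike and symmetric, but some have their centre of mass about 19 mm off the hole, towards one end; the others have it at the hole
- rail_top (a point): balance rail, fixed: an upright steel ridge 320 long (its y), 28 high, with a flat top only 10 wide, on a 50 wide foot 6 thick. This point is the middle of the ridge's top; x is across the ridge, y along it, z up
- bridge_0 (a point): right (at the carrier's -y) of two equal bridges of the fixed aluminium carrier: a raised strip 84 long (x) x 32 wide (y), 12 thick, its top 60 above the table, on a 10 thick leg at each end, with a vertical 18 mm through-hole in its middle and open space below the strip. This point is the centre of the hole at the top of the strip; x along the strip, z up. The bridges stand 90 apart on one 100 x 170 base plate
- bridge_1 (a point): left (at the carrier's +y) of two equal bridges of the fixed aluminium carrier: a raised strip 84 long (x) x 32 wide (y), 12 thick, its top 60 above the table, on a 10 thick leg at each end, with a vertical 18 mm through-hole in its middle and open space below the strip. This point is the centre of the hole at the top of the strip; x along the strip, z up. The bridges stand 90 apart on one 100 x 170 base plate
- pin_0_grip (a point): ball-lock pin, 0.19 kg, upright at first in the loose wooden pin rest (0.9 kg, 90 x 140, 68 high, two slots 68 apart; lift straight out by 60). Point: centre of its black handle block, 30 (its x) x 26 (y) x 42 (z), z up along the pin; 27 below it is the underside of the 32 mm round flange, from which a 14 mm shank goes 56 down, the last 13 tapered to 7
- pin_0_button (a joint): that pin's thumb button, 16 x 26, in the middle of the handle's +x face: 0 out (6 mm proud), 0.006 pressed flush (about 6 N), springs out when let go. Two locking balls on the shank, at its +y and -y, 34 to 41 below the flange, measure 24 over both and pass no 18 mm hole until the button draws them in. Gripping the handle across x (36 mm, 30 pressed) holds it in; across y does not
- pin_1_grip (a point): ball-lock pin, 0.19 kg, upright at first in the loose wooden pin rest (0.9 kg, 90 x 140, 68 high, two slots 68 apart; lift straight out by 60). Point: centre of its black handle block, 30 (its x) x 26 (y) x 42 (z), z up along the pin; 27 below it is the underside of the 32 mm round flange, from which a 14 mm shank goes 56 down, the last 13 tapered to 7
- pin_1_button (a joint): that pin's thumb button, 16 x 26, in the middle of the handle's +x face: 0 out (6 mm proud), 0.006 pressed flush (about 6 N), springs out when let go. Two locking balls on the shank, at its +y and -y, 34 to 41 below the flange, measure 24 over both and pass no 18 mm hole until the button draws them in. Gripping the handle across x (36 mm, 30 pressed) holds it in; across y does not
- tray: loose grey reject tray, 0.8 kg, open on top, 170 (x) x 150 (y) x 30 high, walls and floor 4 thick; origin at the centre of its underside
- cutter: snap-off cutter 22x175x18 lying at the front edge; a bystander, origin at the centre of its underside
- screwdriver: screwdriver 24x210x24 lying at the front edge; a bystander, origin at the centre of its underside
- spare_knob_0: black star knob 47 wide, 27 high; a bystander, origin at the centre of its underside
- spare_knob_1: black star knob 47 wide, 27 high; a bystander, origin at the centre of its underside
- tape_roll: tape roll 72 across, 18 high, lying flat; a bystander, origin at the centre of its underside

How it is judged:
On the way:
1. all bars present lie across the rail at once, let go: the balanced ones level with their holes within 12 mm of the ridge's middle line, the off-centre ones tipped (x of bar_a_mid in the frame of rail_top between -0.03 and 0.03 m and y of bar_a_mid in the frame of rail_top between -0.17 and 0.17 m and contact force between each of bar_a, bar_b, bar_c, bar_d and the fingers below 0.05 N and contact force between each of bar_a, bar_b, bar_c, bar_d and rail above 0.1 N and linear speed of each of bar_a, bar_b, bar_c, bar_d below 0.03 m/s and angle between each of bar_a_mid, bar_c_mid's own z axis and vertical above 0.2 rad and angle between the x axis of each of bar_a_mid, bar_b_mid, bar_c_mid, bar_d_mid and the y axis of rail_top, either way round above 1.15 rad and x of bar_b_mid in the frame of rail_top between -0.012 and 0.012 m and y of bar_b_mid in the frame of rail_top between -0.17 and 0.17 m and angle between each of bar_b_mid, bar_d_mid's own z axis and vertical below 0.08 rad and x of bar_c_mid in the frame of rail_top between -0.03 and 0.03 m and y of bar_c_mid in the frame of rail_top between -0.17 and 0.17 m and x of bar_d_mid in the frame of rail_top between -0.012 and 0.012 m and y of bar_d_mid in the frame of rail_top between -0.17 and 0.17 m), for 0.3 s.
At the end, for the whole second after the job is handed in: every balanced bar lies flat and lengthwise (within 0.3 rad) on a bridge, its hole within 6 mm of the bridge's, with a pin upright through both holes, its flange down on the bar (within about 5 mm) and its button out; every off-centre bar lies in the tray; all at rest (((horizontal distance between bar_b_mid and bridge_0 below 0.006 m and z of bar_b_mid in the frame of bridge_0 between 0.006 and 0.014 m and angle between the x axis of bar_b_mid and the x axis of bridge_0, either way round below 0.3 rad) or (horizontal distance between bar_b_mid and bridge_1 below 0.006 m and z of bar_b_mid in the frame of bridge_1 between 0.006 and 0.014 m and angle between the x axis of bar_b_mid and the x axis of bridge_1, either way round below 0.3 rad)) and ((horizontal distance between pin_0_grip and bar_b_mid below 0.007 m and z of pin_0_grip in the frame of bar_b_mid between 0.032 and 0.043 m and angle between pin_0_grip's own z axis and vertical below 0.1 rad and value of joint pin_0_button below 0.0015 m) or (horizontal distance between pin_1_grip and bar_b_mid below 0.007 m and z of pin_1_grip in the frame of bar_b_mid between 0.032 and 0.043 m and angle between pin_1_grip's own z axis and vertical below 0.1 rad and value of joint pin_1_button below 0.0015 m)) and angle between each of bar_b_mid, bar_d_mid's own z axis and vertical below 0.06 rad and linear speed of each of bar_b, bar_d, bar_a, bar_c below 0.02 m/s and ((horizontal distance between bar_d_mid and bridge_0 below 0.006 m and z of bar_d_mid in the frame of bridge_0 between 0.006 and 0.014 m and angle between the x axis of bar_d_mid and the x axis of bridge_0, either way round below 0.3 rad) or (horizontal distance between bar_d_mid and bridge_1 below 0.006 m and z of bar_d_mid in the frame of bridge_1 between 0.006 and 0.014 m and angle between the x axis of bar_d_mid and the x axis of bridge_1, either way round below 0.3 rad)) and ((horizontal distance between pin_0_grip and bar_d_mid below 0.007 m and z of pin_0_grip in the frame of bar_d_mid between 0.032 and 0.043 m and angle between pin_0_grip's own z axis and vertical below 0.1 rad and value of joint pin_0_button below 0.0015 m) or (horizontal distance between pin_1_grip and bar_d_mid below 0.007 m and z of pin_1_grip in the frame of bar_d_mid between 0.032 and 0.043 m and angle between pin_1_grip's own z axis and vertical below 0.1 rad and value of joint pin_1_button below 0.0015 m)) and x of bar_a_mid in the frame of tray between -0.08 and 0.08 m and y of bar_a_mid in the frame of tray between -0.07 and 0.07 m and z of bar_a_mid in the frame of tray between 0.005 and 0.045 m and x of bar_c_mid in the frame of tray between -0.08 and 0.08 m and y of bar_c_mid in the frame of tray between -0.07 and 0.07 m and z of bar_c_mid in the frame of tray between 0.005 and 0.045 m); the robot touches nothing.
It fails at once if a bystander is shifted by more than 6 cm (distance of any of cutter, screwdriver, spare_knob_0, spare_knob_1, tape_roll from where it was at the start of the episode above 0.06 m).
Of bar_a, bar_b, bar_c, bar_d only 3 to 4 are there at a start; the rules pass over those that are not, and their reading is None.
At some moment in a run one of tray, rest may be knocked a few centimetres aside while the robot is not near it.
It also fails if it takes over 210 s, if anything falls off the work surface, if the arm or the gripper's body presses on something with over 40 N, if the wrist force passes 120 N, or if a joint passes its speed limit or range.

## Working session

There is one attempt and no reset: what is moved stays moved. The work goes in short steps, Python scripts to look and compute and a shell command to move; the robot and the scene stay as the last step left them, time stands still between calls to the robot, and variables do not carry over. Pictures are saved under pics/ and viewed, at most 14 in all, crops included, and the job is handed in when it is done.

```bash
ls; mkdir -p pics; cat > h.py <<'E'
import numpy as np, cv2
from rig import readout, vision, manip
def cam(n):
    p=vision.camera_params(n); K=np.array(p["intrinsics"]); R=cv2.Rodrigues(np.array(p["rvec"],float).reshape(3,1))[0]; t=np.array(p["tvec"],float).reshape(3)
    return K,R,t
def ray(n,uv,z):
    K,R,t=cam(n); d=R.T@np.linalg.inv(K)@np.array([uv[0],uv[1],1.]); c=-R.T@t
    return c+d*(z-c[2])/d[2]
def proj(n,P):
    K,R,t=cam(n); q=K@(R@np.array(P,float)+t); return q[:2]/q[2]
def shot(n,name):
    im=vision.get_image(n); cv2.imwrite(f"pics/{name}.png",im); return im
E
python3 - <<'E'
from h import *
for n in("top","scene"):
    shot(n,n+"0"); K,R,t=cam(n); print(n,K[0,0],-R.T@t, R[2])
s=readout.get_state(); print(s)
E
```

```text
pics
top 470.316763692149 [ 0.42747116 -0.04444949  1.16598171] [ 0.06133397  0.02583454 -0.9977829 ]
scene 505.680791961213 [-0.18532429 -0.70738672  1.03158663] [ 0.49214026  0.49304833 -0.71742687]
{'clock': 0.1, 'qpos': array([ 1.17198200e+00,  2.76522801e-01,  1.50603479e+00,  4.31470926e-05,
        1.36069309e+00, -1.20986951e-01]), 'qd': array([-0.00137296, -0.00107397, -0.00235913,  0.00033902, -0.00134536,
        0.00051229]), 'effort': array([ 2.34574676e-03, -4.17701375e+01, -2.46405065e+01, -3.87772673e-05,
        5.62395144e-03,  4.86076510e-05]), 'position': array([0.15749839, 0.55250905, 0.23052005]), 'ee_rot': array([-2.33430748e-04,  1.38471776e-01,  9.90366033e-01, -7.95751022e-04]), 'contact_force': array([-0.83420043,  0.07832959, -0.80858126]), 'moment': array([-0.00084324, -0.00505005,  0.01779381]), 'gripper_force': 0.0, 'width': 0.08580674071825298}
```

View pics/top0.png

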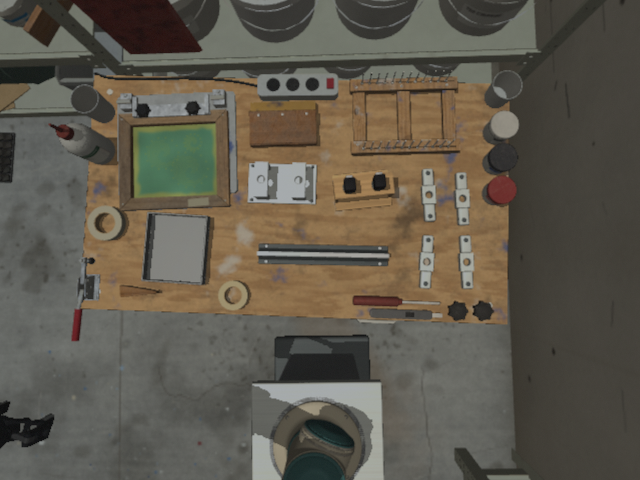

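View pics/scene0.png

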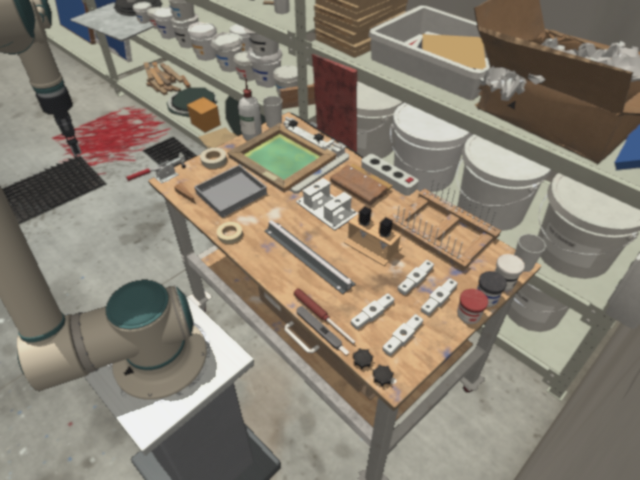

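```bash
python3 - <<'E'
from h import *
im=cv2.imread("pics/top0.png"); a=cv2.resize(im[155:335,236:502],None,fx=3,fy=3,interpolation=cv2.INTER_CUBIC); cv2.imwrite("pics/tc.png",a)
im2=cv2.imread("pics/scene0.png"); b=cv2.resize(im2[165:365,255:520],None,fx=3,fy=3,interpolation=cv2.INTER_CUBIC); cv2.imwrite("pics/sc.png",b)
for n,i,z in(("top",im,.02),("scene",im2,.02)):
    h=cv2.cvtColor(i,cv2.COLOR_BGR2HSV); m=((h[...,1]<50)&(h[...,2]>120)).astype(np.uint8)
    c,l,st,ce=cv2.connectedComponentsWithStats(m)
    for k in range(1,c):
        if 100<st[k,4]<5000 and (n=="scene" or (st[k,0]>90 and 150<st[k,1]<330)):
            w=ray(n,ce[k],z)
            if -.6<w[1]<.5 and .1<w[0]<.8:print(n,st[k],ce[k].round(1),w.round(4))
E
```

```text
top [ 248  161   69   44 2135] [280.2 182.4] [0.6393 0.0755 0.02  ]
top [422 169  15  52 494] [428.6 194.1] [ 0.6019 -0.2869  0.02  ]
top [456 172  14  53 500] [462.3 197.8] [ 0.5911 -0.3681  0.02  ]
top [ 151  216   55   66 3149] [177.9 248.4] [0.4814 0.3299 0.02  ]
top [238 226  14  16 117] [243.6 233.8] [0.5141 0.1675 0.02  ]
top [420 235  14  54 518] [426.4 261.3] [ 0.4384 -0.2763  0.02  ]
top [460 235  14  54 511] [466.4 261.1] [ 0.437  -0.3724  0.02  ]
top [257 251 132   7 543] [321.3 254.1] [ 0.4606 -0.0223  0.02  ]
scene [ 291  152   67   78 1917] [325.3 195.9] [0.6635 0.0996 0.02  ]
scene [ 201  173   60   38 1144] [230.4 191.1] [0.4767 0.3261 0.02  ]
scene [269 220  84  65 534] [310.8 252.3] [ 0.4668 -0.0342  0.02  ]
scene [398 260  36  33 460] [415.4 276. ] [ 0.5969 -0.2892  0.02  ]
scene [420 278  37  35 567] [437.6 294.6] [ 0.5863 -0.3661  0.02  ]
scene [351 294  43  33 539] [371.9 309.9] [ 0.4348 -0.2783  0.02  ]
scene [297 307  26  22 173] [309.3 317. ] [ 0.3127 -0.1827  0.02  ]
scene [531 306  23  16 245] [541.7 313. ] [ 0.7156 -0.5805  0.02  ]
scene [383 315  40  39 592] [402.6 333.7] [ 0.4322 -0.3748  0.02  ]
scene [327 318  27  25 105] [340.2 330.2] [ 0.3368 -0.2627  0.02  ]
scene [284 322  34  31 227] [298.2 339.2] [ 0.2498 -0.2091  0.02  ]
scene [394 332  86  95 839] [440.2 380. ] [ 0.3942 -0.5079  0.02  ]
```

View pics/tc.png

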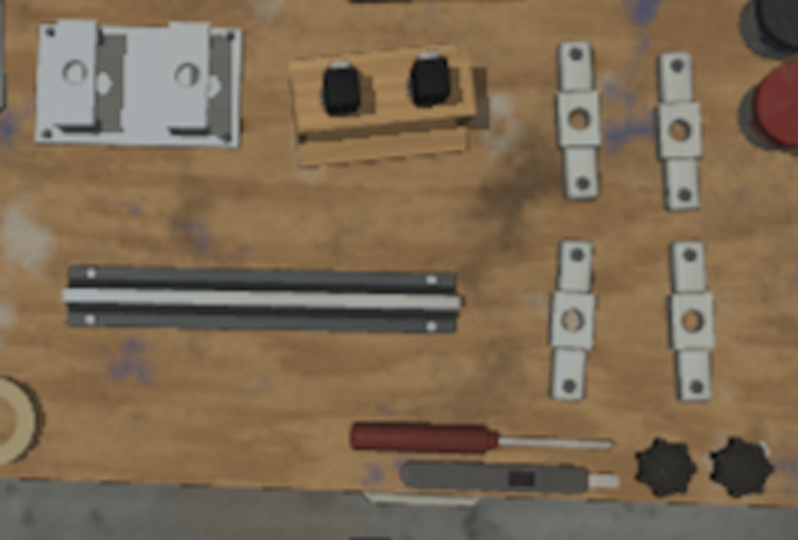

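View pics/sc.png

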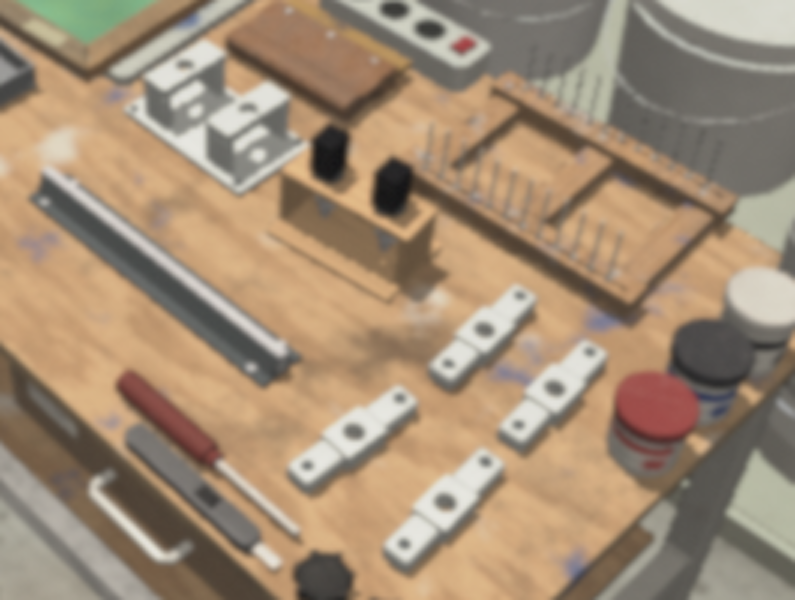

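```bash
cat >> h.py <<'E'
def tri(ut,us):
    A=[];b=[]
    for n,u in(("top",ut),("scene",us)):
        K,R,t=cam(n); P=K@np.c_[R,t]
        for i in(0,1): r=P[i]-u[i]*P[2]; A.append(r[:3]); b.append(-r[3])
    return np.linalg.lstsq(np.array(A),np.array(b),rcond=None)[0]
def up(im,cx,cy,r=40,f=6):
    x0,y0=int(cx)-r,int(cy)-r; c=cv2.resize(im[max(y0,0):y0+2*r,max(x0,0):x0+2*r],None,fx=f,fy=f,interpolation=cv2.INTER_CUBIC)
    return c,(lambda p:(np.array(p)+.5)/f-.5+[max(x0,0),max(y0,0)])
def bars(im,n,z=.02,zone=(.25,.75,-.5,-.2)):
    h=cv2.cvtColor(im,cv2.COLOR_BGR2HSV); m=((h[...,1]<50)&(h[...,2]>120)).astype(np.uint8); out=[]
    c,l,st,ce=cv2.connectedComponentsWithStats(m)
    for k in range(1,c):
        w=ray(n,ce[k],z)
        if not(350<st[k,4]<700 and zone[0]<w[0]<zone[1] and zone[2]<w[1]<zone[3]): continue
        p,f=up(im,*ce[k]); hh=cv2.cvtColor(p,cv2.COLOR_BGR2HSV); mm=((hh[...,1]<55)&(hh[...,2]>115)).astype(np.uint8)
        cs,hi=cv2.findContours(mm,cv2.RETR_CCOMP,cv2.CHAIN_APPROX_NONE)
        i=max((i for i in range(len(cs)) if hi[0][i][3]<0),key=lambda i:cv2.contourArea(cs[i])if cv2.pointPolygonTest(cs[i],(240,240),True)>-60 else 0)
        ch=[j for j in range(len(cs)) if hi[0][j][3]==i]
        hole=None
        if ch:
            j=max(ch,key=lambda j:cv2.contourArea(cs[j])); M=cv2.moments(cs[j]); hole=ray(n,f((M['m10']/M['m00'],M['m01']/M['m00'])),z)
        W=np.array([ray(n,f(q[0]),z)[:2] for q in cs[i][::3]]); r=cv2.minAreaRect((W*1e3).astype(np.float32))
        b=cv2.boxPoints(r); e=max([b[1]-b[0],b[2]-b[1]],key=np.linalg.norm); e=e*np.sign(e[0])
        out.append((hole,np.array(r[0])/1e3,np.degrees(np.arctan2(e[1],e[0])),r[1]))
    return out
E
python3 - <<'E'
from h import *
T=cv2.imread("pics/top0.png");S=cv2.imread("pics/scene0.png")
for n,i in(("top",T),("scene",S)):
    for b in bars(i,n): print(n,np.round(b[0],4),b[1].round(4),b[2].round(1),np.round(b[3],0))
def dark(im,cx,cy,r,thr):
    p,f=up(im,cx,cy,r); g=p.max(2)
    m=(g<thr).astype(np.uint8); c,l,st,ce=cv2.connectedComponentsWithStats(m)
    return [(f(ce[k]).round(2),st[k,4]/36, (st[k,2:4]/6).round(1)) for k in range(1,c) if st[k,4]>36*8]
pt=[(350,184),(379.5,181.5)]; ps=[(365,216),(386,227)]
for k,(a,b) in enumerate(zip(pt,ps)):
    A=dark(T,*a,12,75);B=dark(S,*b,13,75); print("pin",A,B, tri(A[0][0],B[0][0]).round(4))
# bridge holes
for n,im,cs in(("top",T,[(261,179),(298,179.7)]),("scene",S,[(317,187),(338,201)])):
    for c in cs:
        p,f=up(im,*c,8); g=cv2.cvtColor(p,cv2.COLOR_BGR2GRAY); m=(g<165).astype(np.uint8); N,l,st,ce=cv2.connectedComponentsWithStats(m)
        for k in range(1,N):
            if 15*36>st[k,4]>36*3 : print(n,c,f(ce[k]).round(2),st[k,4]/36,ray(n,f(ce[k]),.06).round(4), g[48,48])
# rail
h=cv2.cvtColor(T,cv2.COLOR_BGR2HSV)
for x in(265,300,340,380):
    print(x,[(int(T[y,x].max())) for y in range(240,268)])
E
```

```text
top [ 0.6019 -0.2872  0.02  ] [ 0.6019 -0.2878] 1.8 [128.  35.]
top [ 0.5907 -0.3683  0.02  ] [ 0.5908 -0.3686] 1.1 [128.  33.]
top [ 0.439 -0.277  0.02 ] [ 0.4382 -0.2768] -5.2 [ 34. 129.]
top [ 0.4358 -0.3728  0.02  ] [ 0.436  -0.3729] -0.2 [ 33. 129.]
scene [ 0.6027 -0.2878  0.02  ] [ 0.5972 -0.2894] 0.4 [139.  39.]
scene [ 0.5916 -0.3687  0.02  ] [ 0.5865 -0.3536] -0.8 [ 72. 138.]
scene [ 0.4397 -0.2768  0.02  ] [ 0.4355 -0.2774] -6.4 [ 39. 135.]
scene [ 0.4374 -0.3727  0.02  ] [ 0.4325 -0.3748] 0.9 [137.  39.]
pin [(array([349.55, 185.12]), np.float64(187.27777777777777), array([13.2, 16.3]))] [(array([364.61, 216.01]), np.float64(164.08333333333334), array([11.3, 18.3]))] [ 0.6163 -0.0922  0.0925]
pin [(array([379.01, 182.  ]), np.float64(199.41666666666666), array([14.3, 16.8]))] [(array([385.77, 227.21]), np.float64(179.0), array([13.8, 18.3]))] [ 0.6224 -0.1603  0.0919]
scene (317, 187) [316.11 186.03] 9.472222222222221 [0.6434 0.1186 0.06  ] 138
scene (338, 201) [330.39 197.63] 5.277777777777778 [0.6348 0.0517 0.06  ] 135
scene (338, 201) [337.28 200.38] 9.222222222222221 [0.6398 0.029  0.06  ] 135
265 [132, 133, 131, 95, 95, 136, 144, 103, 49, 42, 45, 141, 172, 172, 172, 126, 62, 45, 45, 76, 140, 161, 135, 99, 121, 139, 141, 137]
300 [124, 130, 133, 133, 102, 80, 82, 82, 65, 44, 39, 68, 143, 170, 170, 163, 109, 42, 43, 50, 74, 82, 83, 82, 90, 120, 131, 130]
340 [138, 136, 132, 130, 114, 88, 78, 80, 81, 60, 40, 39, 89, 147, 165, 165, 146, 93, 44, 44, 49, 70, 78, 77, 77, 116, 134, 132]
380 [120, 118, 120, 127, 130, 105, 90, 139, 162, 116, 48, 39, 40, 109, 152, 163, 163, 132, 78, 44, 45, 59, 114, 152, 143, 96, 117, 136]
```

```bash
python3 - <<'E'
from h import *
T=cv2.imread("pics/top0.png");S=cv2.imread("pics/scene0.png")
for n,im,cs in(("top",T,[(261,179),(298,179.5)]),("scene",S,[(316.1,186),(337.3,200.4)])):
    for c in cs:
        p,f=up(im,*c,8,8); g=cv2.cvtColor(p,cv2.COLOR_BGR2GRAY).astype(float)
        yy,xx=np.mgrid[:128,:128]; q=f((63.5,63.5)); cc=(np.array(c)-f((0,0)))*8
        near=np.hypot(xx-cc[0],yy-cc[1])<36; w=np.clip(np.percentile(g[near],75)-8-g,0,None)*near
        u=f((np.sum(w*xx)/w.sum(),np.sum(w*yy)/w.sum())); print(n,u.round(2),ray(n,u,.06).round(4))
g=T.max(2).astype(float); W=[]
for x in range(268,384,4):
    col=g[246:264,x]; k=col>115; 
    a=np.where(k)[0]; i,j=a[0],a[-1]; i2=i-(col[i]-115)/(col[i]-col[i-1]); j2=j+(col[j]-115)/(col[j]-col[j+1])
    W.append(ray("top",(x,246+(i2+j2)/2),.028)); 
W=np.array(W); s=np.polyfit(W[:,1],W[:,0],1); print("rail x at y=-.03",np.polyval(s,-.03),"slope",s[0],"width",(j2-i2))
for x0,sg in((250,1),(395,-1)):
    print([int(v) for v in g[254+(x0>300)*2,x0-10:x0+20]],x0-10)
# rest edges / tray corners
h=cv2.cvtColor(T,cv2.COLOR_BGR2HSV); print("handle rects")
for c in((349.5,185),(379,182)):
    p,f=up(T,*c,12); m=(p.max(2)<75).astype(np.uint8); cs,_=cv2.findContours(m,0,2); r=cv2.minAreaRect(max(cs,key=cv2.contourArea)); print(r[2],np.array(r[1])/6)
print("tray", [ray("top",q,.03).round(4) for q in((150,214),(209,216),(145,279),(205,283))])
s=readout.get_state()
E
```

```text
top [260.25 177.36] [0.6452 0.1189 0.06  ]
top [299.12 178.66] [0.6398 0.0262 0.06  ]
scene [316.02 185.91] [0.6436 0.1192 0.06  ]
scene [337.46 200.61] [0.6395 0.0279 0.06  ]Traceback (most recent call last):
  File "<stdin>", line 12, in <module>
IndexError: index 18 is out of bounds for axis 0 with size 18
```

```bash
cat >> h.py <<'E'
from scipy.spatial.transform import Rotation as Ro
def pose():
    s=readout.get_state(); w,x,y,z=s["ee_rot"]; return s,Ro.from_quat([x,y,z,w])
def go(x,y,z,yaw):
    """tool delta to target; tool pointing down, tool x-axis at world yaw (deg), mod 180"""
    s,R=pose(); tx=R.as_matrix()[:,0]; cur=np.degrees(np.arctan2(tx[1],tx[0])); d=(yaw-cur+90)%180-90
    D=R.inv().apply(np.array([x,y,z])-s["position"])*1000
    print("t %.1f"%s["clock"],"pos",s["position"].round(4),"yaw %.2f"%cur,"tilt",R.as_matrix()[:,2].round(3),"w %.4f"%s["width"],"F",s["contact_force"].round(1),"q6 %.2f"%s["qpos"][5])
    print("shift in tool axes (before turn)",D.round(1)," turn z units %.2f"%(-d/6))
E
python3 - <<'E'
from h import *
T=cv2.imread("pics/top0.png")
g=T.max(2).astype(float); W=[]
for x in range(274,374,4):
    col=g[248:262,x]; k=col>110
    a=np.where(k)[0]; i,j=a[0],a[-1]; i2=i-(col[i]-110)/(col[i]-col[i-1]); j2=j+(col[j]-110)/(col[j]-col[j+1])
    W.append(ray("top",(x,248+(i2+j2)/2),.028)); 
W=np.array(W); s=np.polyfit(W[:,1],W[:,0],1); print("rail x at y=-.03",np.polyval(s,-.03),"slope",s[0],"width",(j2-i2))
for x0 in(250,395):
    print([int(v) for v in g[253+(x0>300)*2,x0-10:x0+20]],x0-10)
for c in((349.5,185),(379,182)):
    p,f=up(T,*c,12); m=(p.max(2)<75).astype(np.uint8); cs,_=cv2.findContours(m,0,2); r=cv2.minAreaRect(max(cs,key=cv2.contourArea)); print(r[2],np.array(r[1])/6)
print("tray", [ray("top",q,.03).round(4) for q in((150,214),(209,216),(145,279),(205,283))])
print(ray("top",(256,253),.028),ray("top",(389,256),.028))
go(.439,-.277,.10,-5.5)
E
```

```text
rail x at y=-.03 0.4600683412546206 slope 0.03875484234750829 width 4.430441898527004
[140, 142, 141, 141, 139, 139, 139, 138, 139, 141, 142, 143, 141, 143, 145, 146, 152, 161, 172, 172, 172, 172, 172, 171, 172, 172, 171, 172, 172, 171] 240
[161, 162, 161, 150, 112, 82, 114, 127, 124, 120, 120, 122, 123, 122, 120, 119, 121, 123, 130, 129, 127, 129, 132, 134, 134, 136, 138, 136, 137, 135] 385
85.91438293457031 [16.03058624 13.0975825 ]
86.42366790771484 [16.45747121 14.32621384]
tray [array([0.5668, 0.3957, 0.03  ]), array([0.5587, 0.2501, 0.03  ]), array([0.4081, 0.4075, 0.03  ]), array([0.3958, 0.2606, 0.03  ])]
[0.46614721 0.13609859 0.028     ] [ 0.45263846 -0.18552586  0.028     ]
t 0.1 pos [0.1575 0.5525 0.2305] yaw 164.08 tilt [-0.001 -0.002 -1.   ] w 0.0858 F [-0.8  0.1 -0.8] q6 -0.12
shift in tool axes (before turn) [-498.3 -720.3  131.6]  turn z units -1.74
```

```bash
python3 -m handwheel '[[[-27.7,-40,3],[0,0,0],-0.4],[[-27.7,-40,3],[0,0,0],-0.4],[[-27.7,-40,3],[0,0,0],-0.4],[[-27.7,-40,3],[0,0,0],-0.4],[[-27.7,-40,3],[0,0,0],-0.4],[[-27.7,-40,3],[0,0,0],-0.4],[[-27.7,-40,3],[0,0,0],-0.4],[[-27.7,-40,3],[0,0,0],-0.4],[[-27.7,-40,3],[0,0,0],-0.4],[[-27.7,-40,3],[0,0,0],-0.4],[[-27.7,-40,3],[0,0,0],-0.4],[[-27.7,-40,3],[0,0,0],-0.4],[[-27.7,-40,3],[0,0,0],-0.4],[[-27.7,-40,3],[0,0,0],-0.4],[[-27.7,-40,3],[0,0,0],-0.4],[[-27.7,-40,3],[0,0,0],-0.4],[[-27.7,-40,3],[0,0,0],-0.4],[[-27.7,-40,3],[0,0,0],-0.4],[[0,0,0],[0,0,-0.87],-0.4],[[0,0,0],[0,0,-0.87],-0.4]]' 30
python3 -c "
from h import *
go(.4393,-.2769,.004,-5.5)"
```

```text
clock: 2.6
position: [0.4395, -0.2767, 0.1764]
ee_rot: [-0.001, 0.047, 0.999, 0.001]
contact_force: [0.2, 0.6, -1.0]
width: 0.0597
gripper_force: 0.0
t 2.6 pos [ 0.4395 -0.2767  0.1764] yaw 174.62 tilt [-0.001  0.001 -1.   ] w 0.0597 F [ 0.2  0.6 -1. ] q6 -2.17
shift in tool axes (before turn) [-1.000e-01 -4.000e-01  1.724e+02]  turn z units 0.02
```

```bash
python3 -m handwheel '[[[0,0,45],[0,0,0],-0.4],[[0,0,45],[0,0,0],-0.4],[[0,0,45],[0,0,0],-0.4],[[0,0,30],[0,0,0],-0.4],[[0,0,7.4],[0,0,0],-0.4],[[0,0,0],[0,0,0],-0.4],[[0,0,0],[0,0,0],0.7],[[0,0,0],[0,0,0],0.7],[[0,0,0],[0,0,0],0.7],[[0,0,0],[0,0,0],0.7],[[0,0,0],[0,0,0],0.7],[[0,0,-20],[0,0,0],0.7],[[0,0,-40],[0,0,0],0.7],[[0,0,-40],[0,0,0],0.7],[[0,0,0],[0,0,0],0.7]]' 60
python3 -c "
from h import *
s=-.12;go(.460+.0388*s,-.0247+s,.033,-2.2)"
```

```text
clock: 4.47
position: [0.4418, -0.2778, 0.1082]
ee_rot: [0.003, 0.048, 0.999, -0.002]
contact_force: [-0.1, -1.1, -2.1]
width: 0.0306
gripper_force: 60.1
t 4.5 pos [ 0.4418 -0.2778  0.1082] yaw 174.53 tilt [ 0.006 -0.005 -1.   ] w 0.0306 F [-0.1 -1.1 -2.1] q6 -2.17
shift in tool axes (before turn) [ -0.3 134.1  74.6]  turn z units -0.54
```

```bash
python3 -m handwheel '[[[0,0,0],[0,0,-0.54],0.7],[[0,30,0],[0,0,0],0.7],[[0,40,0],[0,0,0],0.7],[[0,40,0],[0,0,0],0.7],[[0,24,0],[0,0,0],0.7],[[0,0,30],[0,0,0],0.7],[[0,0,25],[0,0,0],0.7],[[0,0,0],[0,0,0],0.7],[[0,0,0],[0,0,0],0.7]]' 60
python3 -c "
from h import *
s=-.12;go(.460+.0388*s,-.0247+s,.033,-2.2); im=shot('top','t1'); i2=shot('scene','s1'); a=cv2.resize(im[200:300,300:450],(600,400)); b=cv2.resize(i2[200:300,270:420],(600,400));cv2.imwrite('pics/v1.png',cv2.resize(np.vstack([a,b]),None,fx=.75,fy=.75))"
```

```text
clock: 5.6
position: [0.445, -0.1424, 0.05]
ee_rot: [-0.0, 0.02, 1.0, 0.0]
contact_force: [0.0, 0.1, -2.0]
width: 0.0305
gripper_force: 60.1
t 5.6 pos [ 0.445  -0.1424  0.05  ] yaw 177.76 tilt [-0.  0. -1.] w 0.0305 F [ 0.   0.1 -2. ] q6 -1.99
shift in tool axes (before turn) [-10.4  -1.9  17. ]  turn z units -0.01
```

View pics/v1.png

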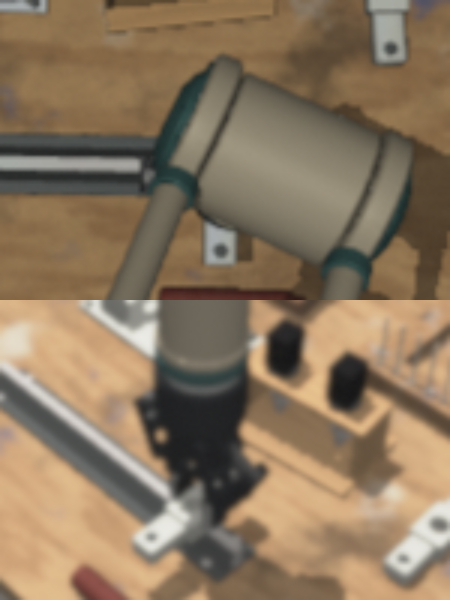

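```bash
python3 -m handwheel '[[[-10.4,-1.9,0],[0,0,0],0.7],[[0,0,12],[0,0,0],0.7],[[0,0,4],[0,0,0],0.7],[[0,0,1],[0,0,0],0.7],[[0,0,0],[0,0,0],0.7],[[0,0,0],[0,0,0],0.7]]' 60
python3 -c "
from h import *
s=-.12;go(.460+.0388*s,-.0247+s,.033,-2.2)"
```

```text
clock: 6.45
position: [0.4552, -0.1445, 0.0344]
ee_rot: [0.0, 0.019, 1.0, -0.0]
contact_force: [-2.6, 1.3, 15.5]
width: 0.0301
gripper_force: 62.2
t 6.5 pos [ 0.4552 -0.1445  0.0344] yaw 177.77 tilt [ 0. -0. -1.] w 0.0301 F [-2.6  1.3 15.5] q6 -1.99
shift in tool axes (before turn) [-0.1 -0.2  1.4]  turn z units -0.01
```

```bash
python3 -m handwheel '[[[0,0,-1],[0,0,0],0.7],[[0,0,0],[0,0,0],0.3],[[0,0,0],[0,0,0],0.1],[[0,0,0],[0,0,0],-0.1],[[0,0,0],[0,0,0],-0.1],[[0,0,-15],[0,0,0],-0.1],[[0,0,-40],[0,0,0],-0.1],[[0,0,-40],[0,0,0],-0.4],[[0,0,0],[0,0,0],-0.4]]' 60
python3 -c "
from h import *
go(.6023,-.2875,.004,1.5)"
```

```text
clock: 7.58
position: [0.4575, -0.1456, 0.1317]
ee_rot: [0.003, 0.019, 1.0, -0.001]
contact_force: [0.7, 0.2, 0.7]
width: 0.0594
gripper_force: 0.0
t 7.6 pos [ 0.4575 -0.1456  0.1317] yaw 177.77 tilt [ 0.006 -0.003 -1.   ] w 0.0594 F [0.7 0.2 0.7] q6 -1.99
shift in tool axes (before turn) [-149.4 -135.8  129. ]  turn z units -0.62
```

```bash
python3 -m handwheel '[[[-37,-34,0],[0,0,0],-0.4],[[-37,-34,0],[0,0,0],-0.4],[[-37,-34,0],[0,0,0],-0.4],[[-37,-34,0],[0,0,0],-0.4],[[0,0,40],[0,0,-0.62],-0.4],[[0,0,30],[0,0,0],-0.4],[[0,0,0],[0,0,0],-0.4],[[0,0,0],[0,0,0],-0.4]]' 60
python3 -c "
from h import *
go(.6023,-.2875,.004,1.5); im=shot('top','t2')"

```

```text
clock: 8.57
position: [0.5982, -0.2864, 0.0591]
ee_rot: [0.0, -0.013, 1.0, -0.0]
contact_force: [0.6, 0.3, 1.1]
width: 0.06
gripper_force: 0.0
t 8.6 pos [ 0.5982 -0.2864  0.0591] yaw -178.52 tilt [ 0. -0. -1.] w 0.0600 F [0.6 0.3 1.1] q6 -2.15
shift in tool axes (before turn) [-4.1 -1.2 55.1]  turn z units -0.00
```

```bash
python3 -c "
import cv2;im=cv2.imread('pics/t2.png');i2=cv2.imread('pics/s1.png')
cv2.imwrite('pics/v2.png',cv2.resize(im[200:300,320:440],(720,600)))"
```

```text
(no output)
```

View pics/v2.png

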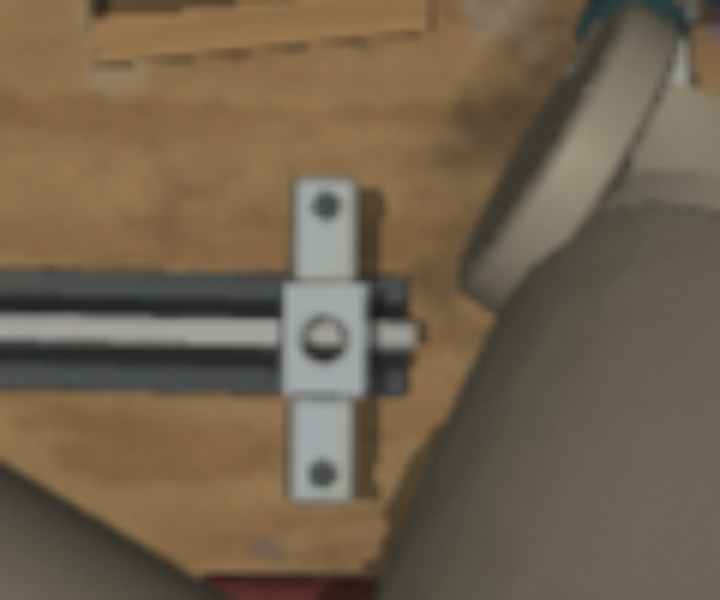

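```bash
python3 -m handwheel '[[[-4.1,-1.2,25],[0,0,0],-0.4],[[0,0,22],[0,0,0],-0.4],[[0,0,8.6],[0,0,0],-0.4],[[0,0,0],[0,0,0],-0.4],[[0,0,0],[0,0,0],0.7],[[0,0,0],[0,0,0],0.7],[[0,0,0],[0,0,0],0.7],[[0,0,0],[0,0,0],0.7],[[0,0,0],[0,0,0],0.7],[[0,0,-20],[0,0,0],0.7],[[0,0,-40],[0,0,0],0.7],[[0,0,-40],[0,0,0],0.7],[[0,0,0],[0,0,0],0.7],[[0,0,0],[0,0,0],0.7],[[0,0,0],[0,0,0],0.7]]' 60
python3 -c "
from h import *
s=-.04;go(.460+.0388*s,-.0247+s,.034,-2.2)"
```

```text
clock: 10.5
position: [0.6006, -0.2865, 0.1009]
ee_rot: [-0.002, -0.013, 1.0, 0.001]
contact_force: [-0.1, -0.5, -2.2]
width: 0.0307
gripper_force: 62.1
t 10.5 pos [ 0.6006 -0.2865  0.1009] yaw -178.52 tilt [-0.004  0.002 -1.   ] w 0.0307 F [-0.1 -0.5 -2.2] q6 -2.15
shift in tool axes (before turn) [136.1 225.3  68. ]  turn z units 0.61
```

```bash
python3 -m handwheel '[[[45,0,0],[0,0,0.61],0.7],[[45,0,0],[0,0,0],0.7],[[46,25,0],[0,0,0],0.7],[[0,50,0],[0,0,0],0.7],[[0,50,0],[0,0,0],0.7],[[0,50,0],[0,0,0],0.7],[[0,42,30],[0,0,0],0.7],[[0,0,20],[0,0,0],0.7],[[0,0,0],[0,0,0],0.7],[[0,0,0],[0,0,0],0.7],[[0,0,0],[0,0,0],0.7]]' 60
python3 -c "
from h import *
s=-.04;go(.460+.0388*s,-.0247+s,.034,-2.2)"
```

```text
clock: 11.88
position: [0.4751, -0.069, 0.054]
ee_rot: [0.001, 0.019, 1.0, -0.0]
contact_force: [0.2, -0.2, -1.5]
width: 0.0309
gripper_force: 62.0
t 11.9 pos [ 0.4751 -0.069   0.054 ] yaw 177.77 tilt [ 0.002 -0.    -1.   ] w 0.0309 F [ 0.2 -0.2 -1.5] q6 -1.82
shift in tool axes (before turn) [16.8  3.6 19.9]  turn z units -0.01
```

```bash
python3 -m handwheel '[[[16.8,3.6,0],[0,0,0],0.7],[[0,0,14],[0,0,0],0.7],[[0,0,4],[0,0,0],0.7],[[0,0,1],[0,0,0],0.7],[[0,0,0],[0,0,0],0.7],[[0,0,0],[0,0,0],0.7]]' 60
python3 -c "
from h import *
s=-.04;go(.460+.0388*s,-.0247+s,.034,-2.2)"
```

```text
clock: 12.62
position: [0.458, -0.064, 0.0346]
ee_rot: [0.0, 0.019, 1.0, -0.0]
contact_force: [-0.1, -0.4, -2.3]
width: 0.0309
gripper_force: 62.1
t 12.6 pos [ 0.458  -0.064   0.0346] yaw 177.82 tilt [ 0.001 -0.    -1.   ] w 0.0309 F [-0.1 -0.4 -2.3] q6 -1.82
shift in tool axes (before turn) [-0.5 -0.7  0.6]  turn z units 0.00
```

```bash
python3 -m handwheel '[[[-0.5,-0.7,1.5],[0,0,0],0.7],[[0,0,1],[0,0,0],0.7],[[0,0,0],[0,0,0],0.7],[[0,0,0],[0,0,0],0.7]]' 60
```

```text
clock: 13.12
position: [0.4585, -0.0648, 0.0328]
ee_rot: [0.0, 0.019, 1.0, -0.0]
contact_force: [-1.3, 0.3, 7.2]
width: 0.0302
gripper_force: 63.3
```

Contact. Release and go to the third bar.

```bash
python3 -m handwheel '[[[0,0,-0.5],[0,0,0],0.7],[[0,0,0],[0,0,0],0.3],[[0,0,0],[0,0,0],0.1],[[0,0,0],[0,0,0],-0.1],[[0,0,0],[0,0,0],-0.1],[[0,0,-15],[0,0,0],-0.1],[[0,0,-40],[0,0,0],-0.1],[[0,0,-40],[0,0,0],-0.4],[[0,-50,0],[0,0,0],-0.4],[[0,-60,0],[0,0,0],-0.4],[[0,-60,0],[0,0,0],-0.4],[[0,-60,0],[0,0,0],-0.4],[[-40,-60,0],[0,0,0],-0.4],[[-40,0,0],[0,0,-0.4],-0.4],[[-40,0,40],[0,0,0],-0.4],[[0,0,30],[0,0,0],-0.4],[[0,0,0],[0,0,0],-0.4],[[0,0,0],[0,0,0],-0.4],[[0,0,0],[0,0,0],-0.4]]' 60
python3 -c "
from h import *
go(.5911,-.3685,.003,.5); im=shot('top','t3');cv2.imwrite('pics/v3.png',cv2.resize(im[200:300,300:420],(720,600)))"

```

```text
clock: 15.5
position: [0.5626, -0.3499, 0.0592]
ee_rot: [0.001, -0.002, 1.0, -0.001]
contact_force: [-0.3, -0.2, 0.4]
width: 0.0602
gripper_force: 0.0
t 15.5 pos [ 0.5626 -0.3499  0.0592] yaw -179.79 tilt [ 0.003 -0.002 -1.   ] w 0.0602 F [-0.3 -0.2  0.4] q6 -2.24
shift in tool axes (before turn) [-28.3 -18.6  56.4]  turn z units -0.05
```

View pics/v3.png

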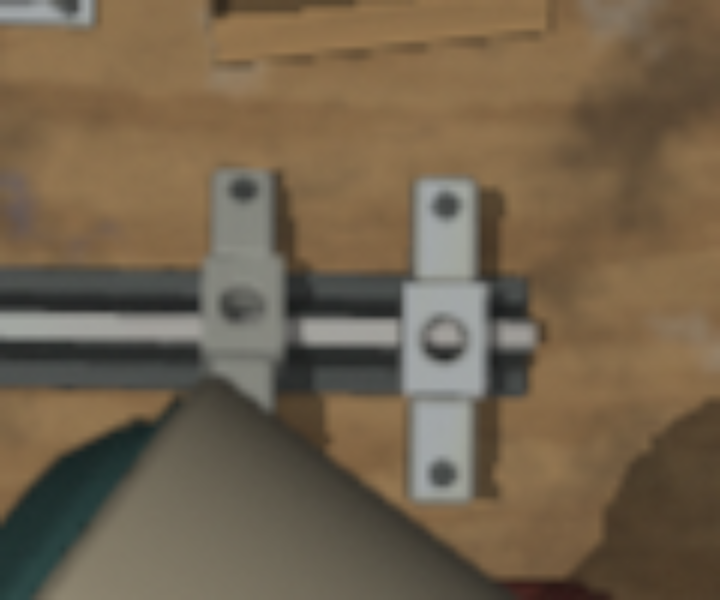

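```bash
python3 -m handwheel '[[[-28.3,-18.6,0],[0,0,0],-0.4],[[0,0,0],[0,0,0],-0.4],[[0,0,25],[0,0,0],-0.4],[[0,0,22],[0,0,0],-0.4],[[0,0,9],[0,0,0],-0.4],[[0,0,0],[0,0,0],-0.4],[[0,0,0],[0,0,0],-0.4]]' 60
python3 -c "
from h import *
go(.5911,-.3685,.003,.5)"
```

```text
clock: 16.42
position: [0.5908, -0.3684, 0.0146]
ee_rot: [0.003, -0.002, 1.0, -0.003]
contact_force: [-17.7, 13.6, 52.4]
width: 0.0594
gripper_force: 26.8
t 16.4 pos [ 0.5908 -0.3684  0.0146] yaw -179.78 tilt [ 0.006 -0.007 -1.   ] w 0.0594 F [-17.7  13.6  52.4] q6 -2.23
shift in tool axes (before turn) [-0.2 -0.  11.6]  turn z units -0.05
```

```bash
python3 -m handwheel '[[[0,0,-20],[0,0,0],-0.4],[[0,0,-40],[0,0,0],-0.4],[[0,0,-40],[0,0,0],-0.4],[[0,60,0],[0,0,0],-0.4],[[0,60,0],[0,0,0],-0.4],[[0,60,0],[0,0,0],-0.4],[[0,0,0],[0,0,0],-0.4]]' 60
python3 -c "
from h import *
im=shot('top','t4');cv2.imwrite('pics/v4.png',cv2.resize(im[160:310,320:500],(720,600)))
for b in bars(im,'top'): print(b)"

```

```text
clock: 17.3
position: [0.5884, -0.1829, 0.1023]
ee_rot: [-0.0, -0.004, 1.0, 0.001]
contact_force: [0.8, -0.4, 0.8]
width: 0.0599
gripper_force: 0.0
(array([ 0.38286718, -0.37365254,  0.02      ]), array([ 0.43581482, -0.37471478]), np.float32(-2.7616932), (30.647653579711914, 129.71400451660156))
```

View pics/v4.png

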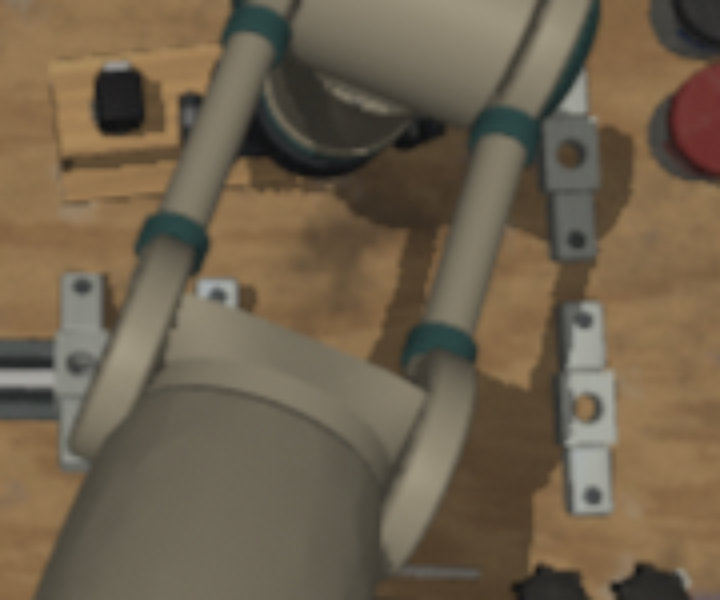

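```bash
python3 -m handwheel '[[[40,0,-30],[0,0,0],-0.2],[[40,0,0],[0,0,0],-0.2],[[0,-60,0],[0,0,0],-0.2],[[0,0,0],[0,0,0],-0.2],[[0,0,0],[0,0,0],-0.2]]' 60
python3 - <<'E'
from h import *
T=cv2.imread("pics/top0.png");S=cv2.imread("pics/scene0.png")
def red(im,x,y,r):
    h=cv2.cvtColor(im,cv2.COLOR_BGR2HSV)[y-r:y+r,x-r:x+r]; m=(((h[...,0]<8)|(h[...,0]>172))&(h[...,1]>120)).astype(np.uint8)
    c,l,st,ce=cv2.connectedComponentsWithStats(m); k=1+np.argmax(st[1:,4]); print(st[k]); return ce[k]+[x-r,y-r]
a=red(T,502,190,25); 
h=red(S,473,305,25); p=tri(a,h);print(a,h,p)
for z in(.07,.09,.11): print(ray("top",(487,190),z),ray("top",(502,205),z))
go(.5911,-.3685,.003,.5)
E
```

```text
clock: 17.98
position: [0.5096, -0.2491, 0.1315]
ee_rot: [0.0, -0.001, 1.0, 0.0]
contact_force: [-0.3, 0.2, 0.4]
width: 0.0514
gripper_force: 0.0
[ 10  11  29  28 643]
[ 12   9  27  23 463]
[501.43545879 189.56920684] [473.15550756 300.00863931] [ 0.60302855 -0.44955423  0.05799053]
[ 0.60082371 -0.41180848  0.07      ] [ 0.56494537 -0.44487421  0.07      ]
[ 0.59766029 -0.40510474  0.09      ] [ 0.56243667 -0.43756707  0.09      ]
[ 0.59449687 -0.39840099  0.11      ] [ 0.55992798 -0.43025992  0.11      ]
t 18.0 pos [ 0.5096 -0.2491  0.1315] yaw -179.91 tilt [ 0.  0. -1.] w 0.0514 F [-0.3  0.2  0.4] q6 -2.15
shift in tool axes (before turn) [ -81.2 -119.5  128.5]  turn z units -0.07
```

```bash
python3 -m handwheel '[[[-36.4,-60,0],[0,0,-0.07],-0.2],[[0,-59.7,0],[0,0,0],-0.2],[[0,0,45],[0,0,0],-0.2],[[0,0,40],[0,0,0],-0.2],[[0,0,25],[0,0,0],-0.2],[[0,0,15],[0,0,0],-0.2],[[0,0,0],[0,0,0],-0.2],[[0,0,0],[0,0,0],-0.2]]' 60
python3 -c "
from h import *
go(.546,-.3688,.004,.5)"
```

```text
clock: 18.98
position: [0.5442, -0.3613, 0.0075]
ee_rot: [0.001, -0.006, 1.0, -0.001]
contact_force: [-0.1, -0.3, 0.7]
width: 0.0512
gripper_force: 0.0
t 19.0 pos [ 0.5442 -0.3613  0.0075] yaw -179.34 tilt [ 0.002 -0.001 -1.   ] w 0.0512 F [-0.1 -0.3  0.7] q6 -2.28
shift in tool axes (before turn) [-1.7 -7.5  3.5]  turn z units 0.03
```

```bash
python3 -m handwheel '[[[-1,-7,2],[0,0,0],-0.2],[[0,0,0],[0,0,0],0.7],[[0,0,0],[0,0,0],0.7],[[0,0,0],[0,0,0],0.7],[[0,0,0],[0,0,0],0.7],[[0,0,0],[0,0,0],0.7],[[0,15,0],[0,0,0],0.7],[[0,20,0],[0,0,0],0.7],[[0,20,0],[0,0,0],0.7],[[0,15,0],[0,0,0],0.7],[[0,0,0],[0,0,0],0.7],[[0,0,0],[0,0,0],-0.2],[[0,0,0],[0,0,0],-0.2],[[0,0,0],[0,0,0],-0.4],[[0,0,-30],[0,0,0],-0.4],[[0,0,-40],[0,0,0],-0.4],[[60,0,-40],[0,0,0],-0.4],[[60,0,0],[0,0,0],-0.4],[[60,0,0],[0,0,0],-0.4],[[0,0,0],[0,0,0],-0.4]]' 40
python3 -c "
from h import *
im=shot('top','t5');i2=shot('scene','s5')
for n,i in(('top',im),('scene',i2)):
  for b in bars(i,n): print(n,b)
go(.59,-.298,.1,0)"
```

```text
clock: 21.48
position: [0.367, -0.298, 0.1085]
ee_rot: [-0.002, -0.004, 1.0, 0.002]
contact_force: [0.9, -0.0, 0.5]
width: 0.0599
gripper_force: 0.0
top (array([ 0.59008155, -0.29579252,  0.02      ]), array([ 0.59011694, -0.29668497]), np.float32(0.4919642), (128.229248046875, 34.44444274902344))
top (array([ 0.43583413, -0.37283446,  0.02      ]), array([ 0.45119376, -0.37301114]), np.float32(-0.21625656), (33.25483703613281, 98.90129852294922))
scene (array([ 0.59157889, -0.29629152,  0.02      ]), array([ 0.58460223, -0.30754962]), np.float32(-6.180732), (63.86374282836914, 137.7779541015625))
scene (array([ 0.38441402, -0.37306401,  0.02      ]), array([ 0.43235565, -0.37489749]), np.float32(0.90033084), (137.49044799804688, 39.54363250732422))
t 21.6 pos [ 0.3715 -0.3003  0.1092] yaw -179.45 tilt [ 0.001 -0.    -1.   ] w 0.0597 F [ 0.2 -1.1 -0. ] q6 -2.41
shift in tool axes (before turn) [-2.185e+02  2.000e-01  9.400e+00]  turn z units 0.09
```

```bash
python3 -m handwheel '[[[-55,1,0],[0,0,0],-0.4],[[-55,1,0],[0,0,0],-0.4],[[-55,1,0],[0,0,0],-0.4],[[-53,1,0],[0,0,0],-0.4],[[0,0,40],[0,0,0],-0.4],[[0,0,0],[0,0,0],-0.4],[[0,0,0],[0,0,0],-0.4],[[0,0,0],[0,0,0],-0.4]]' 60
python3 -c "
from h import *
go(.5908,-.296,.003,.5)"
```

```text
clock: 22.58
position: [0.5902, -0.2941, 0.0706]
ee_rot: [0.001, -0.005, 1.0, -0.001]
contact_force: [0.2, 0.4, -0.2]
width: 0.06
gripper_force: 0.0
t 22.6 pos [ 0.5902 -0.2941  0.0706] yaw -179.38 tilt [ 0.002 -0.001 -1.   ] w 0.0600 F [ 0.2  0.4 -0.2] q6 -2.15
shift in tool axes (before turn) [-0.4 -1.9 67.6]  turn z units 0.02
```

```bash
python3 -m handwheel '[[[0,-1.5,30],[0,0,0],-0.4],[[0,0,27],[0,0,0],-0.4],[[0,0,10],[0,0,0],-0.4],[[0,0,0],[0,0,0],-0.4],[[0,0,0],[0,0,0],0.7],[[0,0,0],[0,0,0],0.7],[[0,0,0],[0,0,0],0.7],[[0,0,0],[0,0,0],0.7],[[0,0,0],[0,0,0],0.7],[[0,0,-20],[0,0,0],0.7],[[0,0,-40],[0,0,0],0.7],[[0,0,-45],[0,0,0],0.7],[[45,0,0],[0,0,0],0.7],[[45,0,0],[0,0,0],0.7],[[39,25,0],[0,0,0],0.7],[[0,50,0],[0,0,0],0.7],[[0,50,0],[0,0,0],0.7],[[0,50,0],[0,0,0],0.7],[[0,50,0],[0,0,0],0.7],[[0,50,0],[0,0,0],0.7]]' 60
python3 -m handwheel '[[[0,36,0],[0,0,0.46],0.7],[[0,0,0],[0,0,0],0.7],[[0,0,0],[0,0,0],0.7],[[0,0,0],[0,0,0],0.7]]' 60
python3 -c "
from h import *
s=.04;go(.460+.0388*s,-.0247+s,.034,-2.2)"
```

```text
clock: 25.08
position: [0.457, -0.0199, 0.1069]
ee_rot: [0.0, -0.005, 1.0, 0.0]
contact_force: [1.1, -0.1, -2.6]
width: 0.0306
gripper_force: 61.9
clock: 25.58
position: [0.4571, 0.0137, 0.1069]
ee_rot: [0.0, 0.019, 1.0, -0.0]
contact_force: [-0.1, -0.8, -2.6]
width: 0.0309
gripper_force: 61.9
t 25.6 pos [0.4571 0.0137 0.1069] yaw 177.83 tilt [ 0. -0. -1.] w 0.0309 F [-0.1 -0.8 -2.6] q6 -1.65
shift in tool axes (before turn) [-4.4  1.8 72.9]  turn z units 0.00
```

```bash
python3 -m handwheel '[[[-4.4,1.8,30],[0,0,0],0.7],[[0,0,30],[0,0,0],0.7],[[0,0,12],[0,0,0],0.7],[[0,0,1],[0,0,0],0.7],[[0,0,1],[0,0,0],0.7],[[0,0,0],[0,0,0],0.7],[[0,0,0],[0,0,0],0.7]]' 60
python3 -c "
from h import *
s=.04;go(.460+.0388*s,-.0247+s,.034,-2.2)"
```

```text
clock: 26.45
position: [0.462, 0.0162, 0.0336]
ee_rot: [0.001, 0.018, 1.0, -0.0]
contact_force: [0.5, -0.1, -2.4]
width: 0.0306
gripper_force: 61.8
t 26.4 pos [0.462  0.0162 0.0336] yaw 177.89 tilt [ 0.001 -0.    -1.   ] w 0.0306 F [ 0.5 -0.1 -2.4] q6 -1.65
shift in tool axes (before turn) [ 0.4 -0.9 -0.4]  turn z units 0.01
```

```bash
python3 -m handwheel '[[[0,0,1],[0,0,0],0.7],[[0,0,1],[0,0,0],0.7],[[0,0,0],[0,0,0],0.7],[[0,0,0],[0,0,0],0.7]]' 60
```

```text
clock: 26.95
position: [0.4616, 0.0163, 0.0316]
ee_rot: [0.0, 0.018, 1.0, 0.0]
contact_force: [-1.1, 0.5, 5.6]
width: 0.0308
gripper_force: 62.8
```

```bash
python3 -m handwheel '[[[0,0,-0.3],[0,0,0],0.7],[[0,0,0],[0,0,0],0.3],[[0,0,0],[0,0,0],0.1],[[0,0,0],[0,0,0],-0.1],[[0,0,0],[0,0,0],-0.1],[[0,0,-15],[0,0,0],-0.1],[[0,0,-40],[0,0,0],-0.1],[[0,0,-40],[0,0,0],-0.4],[[0,-55,0],[0,0,0],-0.4],[[0,-55,0],[0,0,0],-0.4],[[0,-55,0],[0,0,0],-0.4],[[0,-55,0],[0,0,0],-0.4],[[0,-55,0],[0,0,0],-0.4],[[10,-55,0],[0,0,0],-0.4],[[0,-55,0],[0,0,-0.4],-0.4],[[0,0,40],[0,0,0],-0.4],[[0,0,30],[0,0,0],-0.4],[[0,0,0],[0,0,0],-0.4],[[0,0,0],[0,0,0],-0.4],[[0,0,0],[0,0,0],-0.4]]' 60
python3 -c "
from h import *
go(.4366,-.3728,.003,0); im=shot('top','t6');i2=shot('scene','s6');cv2.imwrite('pics/v6.png',np.vstack([cv2.resize(im[215:290,250:400],(600,300)),cv2.resize(i2[200:300,260:400],(600,300))]))"

```

```text
clock: 29.45
position: [0.4382, -0.3688, 0.0578]
ee_rot: [0.001, -0.003, 1.0, -0.001]
contact_force: [-0.5, -0.2, -0.3]
width: 0.0593
gripper_force: 0.0
t 29.4 pos [ 0.4382 -0.3688  0.0578] yaw -179.70 tilt [ 0.002 -0.002 -1.   ] w 0.0593 F [-0.5 -0.2 -0.3] q6 -2.40
shift in tool axes (before turn) [ 1.8 -3.8 54.8]  turn z units 0.05
```

View pics/v6.png

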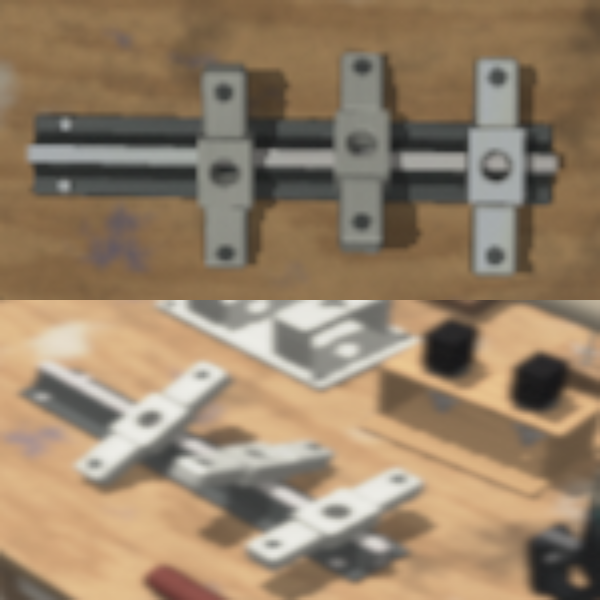

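```bash
python3 -m handwheel '[[[1.8,-3.8,25],[0,0,0],-0.4],[[0,0,20],[0,0,0],-0.4],[[0,0,10],[0,0,0],-0.4],[[0,0,0],[0,0,0],-0.4],[[0,0,0],[0,0,0],0.7],[[0,0,0],[0,0,0],0.7],[[0,0,0],[0,0,0],0.7],[[0,0,0],[0,0,0],0.7],[[0,0,0],[0,0,0],0.7],[[0,0,-20],[0,0,0],0.7],[[0,0,-40],[0,0,0],0.7],[[0,0,-45],[0,0,0],0.7],[[0,50,-10],[0,0,0],0.7],[[0,50,0],[0,0,0],0.7],[[0,50,0],[0,0,0],0.7],[[-28,50,0],[0,0,0],0.7],[[0,50,0],[0,0,0],0.7],[[0,50,0],[0,0,0],0.7],[[0,50,0],[0,0,0],0.7],[[0,50,0],[0,0,0],0.7]]' 60
python3 -m handwheel '[[[0,50,0],[0,0,0.4],0.7],[[0,20,0],[0,0,0],0.7],[[0,0,40],[0,0,0],0.7],[[0,0,0],[0,0,0],0.7],[[0,0,0],[0,0,0],0.7],[[0,0,0],[0,0,0],0.7]]' 60
python3 -c "
from h import *
s=.12;go(.460+.0388*s,-.0247+s,.034,-2.2)"
```

```text
clock: 32.05
position: [0.461, 0.0298, 0.116]
ee_rot: [-0.0, -0.002, 1.0, 0.0]
contact_force: [0.9, 0.6, -1.5]
width: 0.0308
gripper_force: 61.4
clock: 32.8
position: [0.4631, 0.0979, 0.0774]
ee_rot: [0.001, 0.019, 1.0, 0.0]
contact_force: [-0.3, -0.1, -1.8]
width: 0.0304
gripper_force: 61.4
t 32.8 pos [0.4631 0.0979 0.0774] yaw 177.84 tilt [ 0.002  0.    -1.   ] w 0.0304 F [-0.3 -0.1 -1.8] q6 -1.47
shift in tool axes (before turn) [-1.6 -2.5 43.4]  turn z units 0.01
```

```bash
python3 -m handwheel '[[[-1.6,-2.5,30],[0,0,0],0.7],[[0,0,12],[0,0,0],0.7],[[0,0,1.5],[0,0,0],0.7],[[0,0,1],[0,0,0],0.7],[[0,0,1],[0,0,0],0.7],[[0,0,0],[0,0,0],0.7],[[0,0,0],[0,0,0],0.7]]' 60
python3 -c "
from h import *
s=.12;go(.460+.0388*s,-.0247+s,.034,-2.2)"
```

```text
clock: 33.67
position: [0.4637, 0.0957, 0.031]
ee_rot: [0.0, 0.018, 1.0, 0.0]
contact_force: [-0.8, -0.5, -2.2]
width: 0.0305
gripper_force: 61.3
t 33.7 pos [0.4637 0.0957 0.031 ] yaw 177.89 tilt [ 0.001  0.    -1.   ] w 0.0305 F [-0.8 -0.5 -2.2] q6 -1.48
shift in tool axes (before turn) [-1.  -0.3 -3. ]  turn z units 0.01
```

```bash
python3 -m handwheel '[[[-1,0,1],[0,0,0],0.7],[[0,0,1],[0,0,0],0.7],[[0,0,0],[0,0,0],0.7],[[0,0,0],[0,0,0],0.7]]' 60
```

```text
clock: 34.17
position: [0.4642, 0.0957, 0.0303]
ee_rot: [-0.0, 0.018, 1.0, 0.0]
contact_force: [-4.2, 0.2, 12.6]
width: 0.0303
gripper_force: 63.4
```

```bash
python3 -m handwheel '[[[0,0,-0.7],[0,0,0],0.7],[[0,0,0],[0,0,0],0.3],[[0,0,0],[0,0,0],0.1],[[0,0,0],[0,0,0],-0.1],[[0,0,0],[0,0,0],-0.1],[[0,0,-15],[0,0,0],-0.1],[[0,0,-40],[0,0,0],-0.1],[[0,0,-50],[0,0,0],-0.4],[[0,60,0],[0,0,0],-0.4],[[0,60,0],[0,0,0],-0.4],[[0,60,0],[0,0,0],-0.4],[[0,50,0],[0,0,0],-0.4],[[0,0,0],[0,0,0],-0.4],[[0,0,0],[0,0,0],-0.4],[[0,0,0],[0,0,0],-0.4]]' 60
cat > look.py <<'E'
from h import *; import sys
k=sys.argv[1]; im=shot('top','t'+k);i2=shot('scene','s'+k)
cv2.imwrite('pics/v%s.png'%k,np.vstack([cv2.resize(im[155:290,230:410],(533,400)),cv2.resize(i2[170:300,260:410],(533,400))])[:, :])
z=(.2,.75,-.25,.25)
for b in bars(im,'top',.048,z): print(np.round(b[0],4),b[1].round(4),b[2].round(1))
for b in bars(i2,'scene',.048,z): print('s',np.round(b[0],4),b[1].round(4),b[2].round(1))
E
python3 look.py 7; python3 -c "
import cv2;im=cv2.imread('pics/v7.png');cv2.imwrite('pics/v7.png',cv2.resize(im,None,fx=.75,fy=.75))"
```

```text
clock: 36.05
position: [0.4729, 0.3241, 0.1343]
ee_rot: [-0.0, 0.019, 1.0, -0.0]
contact_force: [0.3, -0.6, 0.0]
width: 0.0603
gripper_force: 0.0
[0.843  0.2299 0.048 ] [0.753  0.2116] 0.9
[ 0.4675 -0.0664  0.048 ] [ 0.4673 -0.0477] -8.1
[ 0.4479 -0.1458  0.048 ] [ 0.4529 -0.1269] -1.2
[0.4516 0.0148 0.048 ] [0.4544 0.0343] -1.0
s [0.5053 0.0711 0.048 ] [0.4605 0.106 ] 1.5
s [0.4529 0.0142 0.048 ] [ 0.448  -0.0119] 76.0
s [ 0.4537 -0.1471  0.048 ] [ 0.4512 -0.1321] -5.1
```

View pics/v7.png

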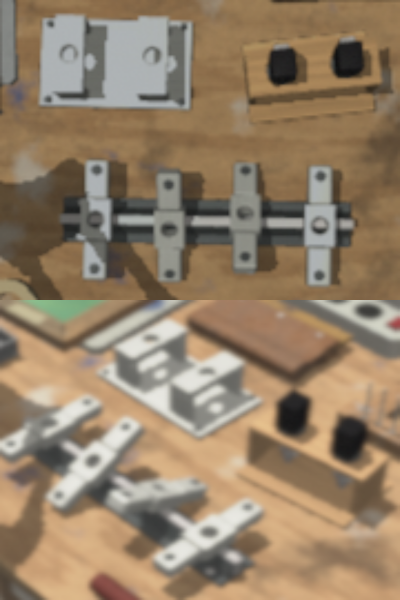

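```bash
python3 -m handwheel '[[[0,-60,0],[0,0,0],-0.4],[[0,-60,0],[0,0,0],-0.4],[[0,-60,0],[0,0,0],-0.4],[[0,-60,0],[0,0,0],-0.4],[[0,-60,0],[0,0,0],-0.4],[[0,-9,0],[0,0,0],-0.4],[[0,0,20],[0,0,0],-0.4],[[0,0,0],[0,0,0],-0.4],[[0,0,0],[0,0,0],-0.4],[[0,0,0],[0,0,0],-0.4]]' 60
python3 -c "
from h import *
go(.456,.015,.032,-2.2)"
```

```text
clock: 37.4
position: [0.4621, 0.0171, 0.1151]
ee_rot: [0.001, 0.018, 1.0, 0.0]
contact_force: [0.5, 0.3, -0.4]
width: 0.0601
gripper_force: 0.0
t 37.4 pos [0.4621 0.0171 0.1151] yaw 177.94 tilt [ 0.001  0.    -1.   ] w 0.0601 F [ 0.5  0.3 -0.4] q6 -1.65
shift in tool axes (before turn) [ 6.1 -2.4 83.1]  turn z units 0.02
```

```bash
python3 -m handwheel '[[[6.1,-2.4,40],[0,0,0],-0.4],[[0,0,33],[0,0,0],-0.4],[[0,0,10],[0,0,0],-0.4],[[0,0,0],[0,0,0],-0.4],[[0,0,0],[0,0,0],0.7],[[0,0,0],[0,0,0],0.7],[[0,0,0],[0,0,0],0.7],[[0,0,0],[0,0,0],0.7],[[0,0,0],[0,0,0],0.7],[[0,0,-20],[0,0,0],0.7],[[0,0,-45],[0,0,0],0.7],[[0,0,-50],[0,0,0],0.7],[[0,0,-20],[0,0,0],0.7],[[-20,50,0],[0,0,0],0.7],[[0,60,0],[0,0,0],0.7],[[0,60,0],[0,0,0],0.7],[[0,60,0],[0,0,0],0.7],[[0,50,0],[0,0,0.3],0.7],[[0,0,0],[0,0,0],0.7],[[0,0,0],[0,0,0],0.7]]' 60
python3 -c "
from h import *
go(.4796,.2936,.03,-4); im=shot('top','t8');i2=shot('scene','s8')
cv2.imwrite('pics/v8.png',np.hstack([cv2.resize(im[195:300,130:270],(400,300)),cv2.resize(i2[130:270,180:370],(400,300))]))"

```

```text
clock: 39.9
position: [0.485, 0.2931, 0.1659]
ee_rot: [-0.001, 0.034, 0.999, -0.001]
contact_force: [-0.6, -1.4, -3.4]
width: 0.0305
gripper_force: 60.6
t 39.9 pos [0.485  0.2931 0.1659] yaw 176.14 tilt [-0.001 -0.001 -1.   ] w 0.0305 F [-0.6 -1.4 -3.4] q6 -1.08
shift in tool axes (before turn) [  5.3   0.4 135.9]  turn z units 0.02
```

View pics/v8.png

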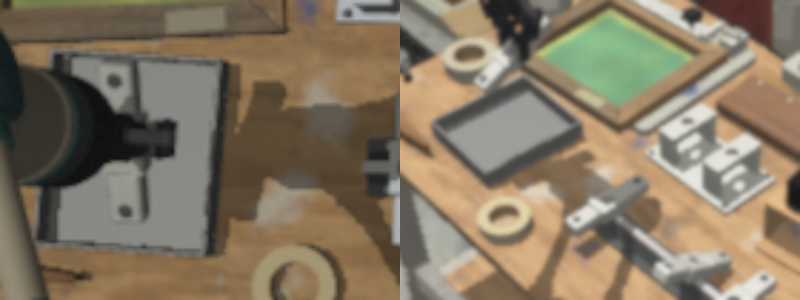

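```bash
python3 -m handwheel '[[[5,8,40],[0,0,0],0.7],[[0,0,40],[0,0,0],0.7],[[0,0,40],[0,0,0],0.7],[[0,0,6],[0,0,0],0.7],[[0,0,0],[0,0,0],0.7],[[0,0,0],[0,0,0],0.7]]' 60
```

```text
clock: 40.75
position: [0.4829, 0.3022, 0.0424]
ee_rot: [0.002, 0.034, 0.999, 0.001]
contact_force: [0.1, 0.6, -1.7]
width: 0.0306
gripper_force: 60.5
```

```bash
python3 -m handwheel '[[[0,0,3],[0,0,0],0.7],[[0,0,2],[0,0,0],0.7],[[0,0,0],[0,0,0],0.7],[[0,0,0],[0,0,0],0.2],[[0,0,0],[0,0,0],-0.05],[[0,0,0],[0,0,0],-0.05],[[0,0,0],[0,0,0],-0.05],[[0,0,-40],[0,0,0],-0.05],[[0,0,-50],[0,0,0],-0.3],[[0,-60,-10],[0,0,0],-0.4],[[0,-60,0],[0,0,-0.3],-0.4],[[0,-60,0],[0,0,0],-0.4],[[0,-60,0],[0,0,0],-0.4],[[0,-60,0],[0,0,0],-0.4],[[0,-60,0],[0,0,0],-0.4],[[15,-5,0],[0,0,0],-0.4],[[0,0,20],[0,0,0],-0.4],[[0,0,0],[0,0,0],-0.4],[[0,0,0],[0,0,0],-0.4]]' 60
python3 -c "
from h import *
go(.463,-.0655,.032,-2.2);im=shot('top','t9'); cv2.imwrite('pics/v9.png',cv2.resize(im[195:300,130:300],(680,420)))
for b in bars(im,'top',.02,(.3,.6,.2,.5)): print(b)"
```

```text
clock: 43.12
position: [0.4492, -0.0614, 0.1158]
ee_rot: [0.0, 0.018, 1.0, 0.0]
contact_force: [0.3, -0.2, 0.0]
width: 0.0597
gripper_force: 0.0
t 43.1 pos [ 0.4492 -0.0614  0.1158] yaw 177.95 tilt [ 0.  0. -1.] w 0.0597 F [ 0.3 -0.2  0. ] q6 -1.82
shift in tool axes (before turn) [-13.9  -3.6  83.8]  turn z units 0.02
```

View pics/v9.png

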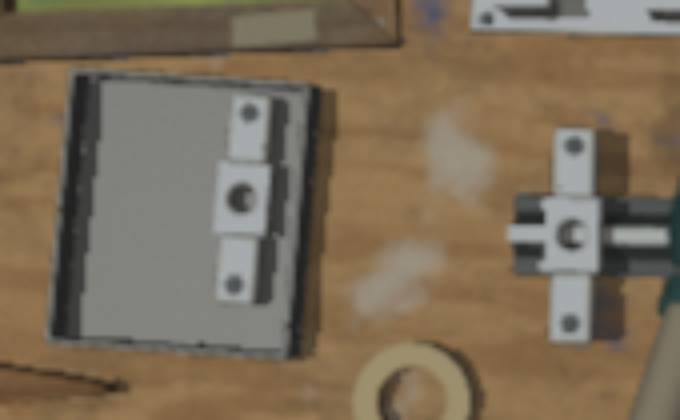

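```bash
python3 -m handwheel '[[[-13.9,-3.6,40],[0,0,0],-0.4],[[0,0,33],[0,0,0],-0.4],[[0,0,10.5],[0,0,0],-0.4],[[0,0,0],[0,0,0],-0.4],[[0,0,0],[0,0,0],0.7],[[0,0,0],[0,0,0],0.7],[[0,0,0],[0,0,0],0.7],[[0,0,0],[0,0,0],0.7],[[0,0,0],[0,0,0],0.7],[[0,0,-20],[0,0,0],0.7],[[0,0,-45],[0,0,0],0.7],[[0,0,-50],[0,0,0],0.7],[[0,0,-20],[0,0,0],0.7],[[-5,60,0],[0,0,0],0.7],[[0,60,0],[0,0,0],0.7],[[0,60,0],[0,0,0],0.7],[[0,60,0],[0,0,0],0.7],[[0,60,0],[0,0,0],0.7],[[0,60,0],[0,0,0],0.7],[[0,60,0],[0,0,0],0.7]]' 60
python3 -m handwheel '[[[0,14,0],[0,0,0.3],0.7],[[0,0,30],[0,0,0],0.7],[[0,0,20],[0,0,0],0.7],[[0,0,0],[0,0,0],0.7],[[0,0,0],[0,0,0],0.7]]' 60
python3 -c "
from h import *
go(.4844,.3634,.038,-4)"

```

```text
clock: 45.68
position: [0.4824, 0.3547, 0.1663]
ee_rot: [-0.001, 0.018, 1.0, -0.001]
contact_force: [0.7, -1.1, -1.4]
width: 0.0308
gripper_force: 60.1
clock: 46.3
position: [0.4841, 0.3673, 0.1174]
ee_rot: [0.0, 0.034, 0.999, 0.0]
contact_force: [0.6, -0.3, -2.1]
width: 0.0306
gripper_force: 60.3
t 46.3 pos [0.4841 0.3673 0.1174] yaw 176.07 tilt [ 0.  0. -1.] w 0.0306 F [ 0.6 -0.3 -2.1] q6 -0.97
shift in tool axes (before turn) [-0.5 -3.9 79.4]  turn z units 0.01
```

```bash
python3 -m handwheel '[[[-0.5,-3.9,40],[0,0,0],0.7],[[0,0,35],[0,0,0],0.7],[[0,0,4],[0,0,0],0.7],[[0,0,0],[0,0,0],0.7],[[0,0,0],[0,0,0],0.2],[[0,0,0],[0,0,0],-0.05],[[0,0,0],[0,0,0],-0.05],[[0,0,0],[0,0,0],-0.05],[[0,0,-40],[0,0,0],-0.05],[[0,0,-45],[0,0,0],-0.3],[[0,-60,0],[0,0,-0.3],-0.4],[[20,-60,0],[0,0,0],-0.4],[[0,-60,0],[0,0,0],-0.4],[[0,-60,0],[0,0,0],-0.4],[[0,-27,0],[0,0,0],-0.4],[[0,0,40],[0,0,0],-0.4],[[0,0,0],[0,0,0],-0.4],[[0,0,0],[0,0,0],-0.4]]' 60
python3 - <<'E'
from h import *
im=shot('top','t10')
for b in bars(im,'top',.02,(.3,.6,.2,.5)): print('tray',b[0],b[2])
T=cv2.imread('pics/t9.png')
def hole(im,n,u,z,r=8,rad=5.):
    p,f=up(im,*u,r,8); g=cv2.cvtColor(p,cv2.COLOR_BGR2GRAY).astype(float); yy,xx=np.mgrid[:g.shape[0],:g.shape[1]]; cc=(np.array(u)-f((0,0)))*8
    near=np.hypot(xx-cc[0],yy-cc[1])<rad*8; w=np.clip(np.percentile(g[near],75)-8-g,0,None)*near
    q=f(((w*xx).sum()/w.sum(),(w*yy).sum()/w.sum())); return q,ray(n,q,z)
# outline center of bar4: rows/cols
u=proj('top',(.4647,.0953,.048)); print(u)
for uu,z in((u,.048),):
    p,f=up(T,*u,32,6); h=cv2.cvtColor(p,cv2.COLOR_BGR2HSV)
    m=((h[...,1]<45)&(h[...,2]>165)).astype(np.uint8)
    # arm ends along columns at bar centre, widths along rows
    ys=[];
    for c in range(188,197): 
        a=np.where(m[:,c])[0]; ys.append((a.min(),a.max()))
    ys=np.array(ys).mean(0); print('ends',ray('top',f((192,ys[0])),.048),ray('top',f((192,ys[1])),.048))
    for r in (int(ys[0])+50,int(ys[1])-50):
        a=np.where(m[r,140:245])[0]+140; print('sides',ray('top',f((a.min(),r)),.048),ray('top',f((a.max(),r)),.048))
go(.4645,.0957,.032,-2.2)
E
```

```text
clock: 48.55
position: [0.4531, 0.0984, 0.0836]
ee_rot: [0.0, 0.018, 1.0, 0.0]
contact_force: [0.4, 0.1, 0.2]
width: 0.06
gripper_force: 0.0
[271.7214389  253.01386269]
ends [0.52554669 0.09725917 0.048     ] [0.40850522 0.09872686 0.048     ]
sides [0.50568452 0.10110454 0.048     ] [0.50531606 0.08313388 0.048     ]
sides [0.42859912 0.10404598 0.048     ] [0.42826543 0.08614839 0.048     ]
t 48.6 pos [0.4535 0.0985 0.084 ] yaw 177.93 tilt [ 0.002  0.    -1.   ] w 0.0598 F [-0.1  0.3  0.9] q6 -1.47
shift in tool axes (before turn) [-11.   -2.4  52. ]  turn z units 0.02
```

```bash
python3 -m handwheel '[[[-11,-2.4,30],[0,0,0],-0.4],[[0,0,15],[0,0,0],-0.4],[[0,0,7.5],[0,0,0],-0.4],[[0,0,0],[0,0,0],-0.4],[[0,0,0],[0,0,0],0.7],[[0,0,0],[0,0,0],0.7],[[0,0,0],[0,0,0],0.7],[[0,0,0],[0,0,0],0.7],[[0,0,0],[0,0,0],0.7],[[0,0,-20],[0,0,0],0.7],[[0,0,-40],[0,0,0],0.7],[[0,0,-40],[0,0,0],0.7],[[-45,0,0],[0,0,0],0.7],[[-45,5,0],[0,0,0],0.7],[[-45,5,0],[0,0,0],0.7],[[-45,5,0],[0,0,0.13],0.7],[[0,0,30],[0,0,0],0.7],[[0,0,0],[0,0,0],0.7],[[0,0,0],[0,0,0],0.7],[[0,0,0],[0,0,0],0.7]]' 60
python3 - <<'E'
from h import *
go(.6443,.119,.0625,-3)
im=shot('top','t11');i2=shot('scene','s11')
p=cv2.resize(im[150:230,235:335],(500,400)); q=cv2.resize(i2[160:230,280:370],(500,389)); cv2.imwrite('pics/v11.png',np.vstack([p,q])[:, :])
a=cv2.imread('pics/v11.png'); cv2.imwrite('pics/v11.png',cv2.resize(a,None,fx=.76,fy=.76))
E
```

```text
clock: 51.1
position: [0.6442, 0.1037, 0.1019]
ee_rot: [0.001, 0.025, 1.0, 0.0]
contact_force: [-0.4, 0.1, -2.8]
width: 0.0309
gripper_force: 60.3
t 51.1 pos [0.6442 0.1037 0.1019] yaw 177.11 tilt [ 0.002  0.    -1.   ] w 0.0309 F [-0.4  0.1 -2.8] q6 -1.47
shift in tool axes (before turn) [ 0.8 15.3 39.4]  turn z units 0.02
```

View pics/v11.png

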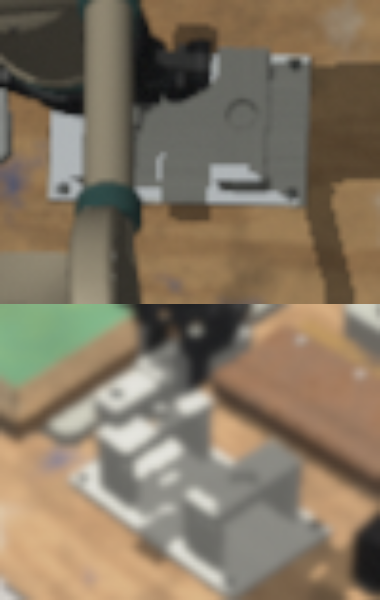

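```bash
python3 -m handwheel '[[[0.8,15.2,0],[0,0,0],0.7],[[0,0,25],[0,0,0],0.7],[[0,0,8],[0,0,0],0.7],[[0,0,3],[0,0,0],0.7],[[0,0,1],[0,0,0],0.7],[[0,0,0],[0,0,0],0.7],[[0,0,0],[0,0,0],0.7]]' 60
python3 -c "
from h import *
go(.6442,.1187,.0625,-3)"
```

```text
clock: 52.08
position: [0.6443, 0.1188, 0.064]
ee_rot: [0.0, 0.025, 1.0, 0.0]
contact_force: [0.0, -1.3, -2.8]
width: 0.0306
gripper_force: 60.3
t 52.1 pos [0.6443 0.1188 0.064 ] yaw 177.09 tilt [ 0.001  0.    -1.   ] w 0.0306 F [ 0.  -1.3 -2.8] q6 -1.44
shift in tool axes (before turn) [ 0.1 -0.1  1.5]  turn z units 0.02
```

```bash
python3 -m handwheel '[[[0,0,1],[0,0,0],0.7],[[0,0,1],[0,0,0],0.7],[[0,0,0],[0,0,0],0.7],[[0,0,0],[0,0,0],0.7]]' 60
```

```text
clock: 52.58
position: [0.6443, 0.1188, 0.0636]
ee_rot: [0.001, 0.025, 1.0, 0.0]
contact_force: [-2.6, -0.7, 7.1]
width: 0.031
gripper_force: 61.6
```

```bash
python3 -m handwheel '[[[0,0,-0.5],[0,0,0],0.7],[[0,0,0],[0,0,0],0.3],[[0,0,0],[0,0,0],0.1],[[0,0,0],[0,0,0],0],[[0,0,0],[0,0,0],0],[[0,0,-15],[0,0,0],0],[[0,0,-40],[0,0,0],0],[[0,0,-10],[0,0,0],-0.3],[[60,0,0],[0,0,0],-0.4],[[60,0,0],[0,0,0],-0.4],[[60,-40,0],[0,0,-0.13],-0.4],[[9,-60,0],[0,0,0],-0.4],[[0,-60,0],[0,0,0],-0.4],[[0,-60,0],[0,0,0],-0.4],[[0,-40,20],[0,0,0],-0.4],[[0,0,30],[0,0,0],-0.4],[[0,0,0],[0,0,0],-0.4],[[0,0,0],[0,0,0],-0.4],[[0,0,0],[0,0,0],-0.4]]' 60
cat >> h.py <<'E'
def hole(im,n,P,r=9,rad=5.):
    u=proj(n,P); p,f=up(im,*u,r,8); g=cv2.cvtColor(p,cv2.COLOR_BGR2GRAY).astype(float); yy,xx=np.mgrid[:g.shape[0],:g.shape[1]]; cc=(np.array(u)-f((0,0)))*8
    for _ in range(4):
        near=np.hypot(xx-cc[0],yy-cc[1])<rad*8; w=np.clip(np.percentile(g[near],60)-12-g,0,None)*near
        cc=np.array([(w*xx).sum()/w.sum(),(w*yy).sum()/w.sum()])
    return ray(n,f(cc),P[2])
E
python3 - <<'E'
from h import *
im=shot('top','t12');i2=shot('scene','s12')
for b in bars(im,'top',.02,(.3,.6,.2,.5)): print('tray',b[0],b[2])
for n,i in(('top',im),('scene',i2)): print(n,hole(i,n,(.6443,.119,.08)).round(4),hole(i,n,(.6396,.0285,.06)).round(4))
p=cv2.resize(im[140:300,140:340],(500,400)); q=cv2.resize(i2[150:230,270:370],(500,400)); cv2.imwrite('pics/v12.png',cv2.resize(np.vstack([p,q]),None,fx=.75,fy=.75))
go(.4553,-.1447,.033,-2.2)
E
```

```text
clock: 54.95
position: [0.4542, -0.1264, 0.0781]
ee_rot: [0.001, 0.018, 1.0, -0.0]
contact_force: [-0.2, 0.1, 0.0]
width: 0.0597
gripper_force: 0.0
top [0.647  0.1189 0.08  ] [0.6399 0.0258 0.06  ]h.py:52: RuntimeWarning: invalid value encountered in scalar divide
  cc=np.array([(w*xx).sum()/w.sum(),(w*yy).sum()/w.sum()])
Traceback (most recent call last):
  File "h.py", line 51, in hole
    near=np.hypot(xx-cc[0],yy-cc[1])<rad*8; w=np.clip(np.percentile(g[near],60)-12-g,0,None)*near
                                                      ~~~~~~~~~~~~~^^^^^^^^^^^^
IndexError: index -1 is out of bounds for axis 0 with size 0
```

```bash
sed -i 's/,60)-12-g/,60)-4-g/' h.py; python3 - <<'E'
from h import *
im=cv2.imread('pics/t12.png');i2=cv2.imread('pics/s12.png');S0=cv2.imread('pics/scene0.png');T0=cv2.imread('pics/top0.png')
for n,i,j in(('top',im,T0),('scene',i2,S0)): print(n,'bar',hole(i,n,(.6443,.119,.08),rad=4).round(4),'b0',hole(i,n,(.6396,.0285,.06),rad=4).round(4),'init b1',hole(j,n,(.6443,.119,.06),rad=4).round(4),'b0',hole(j,n,(.6396,.0285,.06),rad=4).round(4))
g=cv2.cvtColor(im,cv2.COLOR_BGR2GRAY)
p,f=up(im,177,248,36,6); gg=cv2.cvtColor(p,cv2.COLOR_BGR2GRAY); print('tray levels',np.percentile(gg,[5,25,50,75,90,97]))
o=cv2.threshold(gg,0,255,0)[1]; m=(gg>np.percentile(gg,50)+15).astype(np.uint8); c,l,st,ce=cv2.connectedComponentsWithStats(m)
for k in range(1,c):
    if st[k,4]>36*40: print(st[k]/[6,6,6,6,36],ray('top',f(ce[k]),.024))
go(.4553,-.1447,.033,-2.2)
E
```

```text
top bar [0.6471 0.1192 0.08  ] b0 [0.6396 0.0244 0.06  ] init b1 [0.647  0.1217 0.06  ] b0 [0.6396 0.0244 0.06  ]h.py:52: RuntimeWarning: invalid value encountered in scalar divide
  cc=np.array([(w*xx).sum()/w.sum(),(w*yy).sum()/w.sum()])
Traceback (most recent call last):
  File "h.py", line 51, in hole
    near=np.hypot(xx-cc[0],yy-cc[1])<rad*8; w=np.clip(np.percentile(g[near],60)-4-g,0,None)*near
                                                      ~~~~~~~~~~~~~^^^^^^^^^^^^
IndexError: index -1 is out of bounds for axis 0 with size 0
```

```bash
python3 - <<'E'
from h import *
T0=cv2.imread('pics/top0.png'); g=cv2.cvtColor(T0,cv2.COLOR_BGR2GRAY)
for r in(168,170,172,188,190): print(r,list(map(int,g[r,246:320])))
print()
for c in(254,257,265,292,303): print(c,list(map(int,g[158:206,c])))
print('holes'); print(g[172:187,253:270]); print(g[172:187,290:308])
E
```

```text
168 [122, 122, 121, 152, 169, 170, 169, 169, 169, 169, 169, 169, 169, 170, 169, 168, 169, 169, 169, 169, 169, 152, 102, 54, 66, 89, 97, 97, 97, 98, 98, 97, 145, 169, 169, 168, 168, 168, 170, 169, 169, 169, 170, 169, 169, 168, 169, 169, 169, 169, 168, 169, 169, 169, 169, 169, 169, 169, 168, 129, 78, 87, 97, 97, 97, 89, 73, 118, 158, 168, 123, 97, 115, 115]
170 [119, 120, 125, 154, 169, 170, 169, 169, 169, 169, 169, 169, 169, 169, 169, 169, 170, 169, 169, 170, 169, 139, 91, 81, 91, 97, 98, 98, 99, 99, 99, 99, 145, 169, 169, 170, 169, 169, 169, 169, 169, 168, 169, 169, 169, 170, 169, 169, 169, 169, 169, 169, 169, 168, 168, 168, 169, 169, 169, 128, 83, 92, 100, 99, 100, 99, 99, 145, 169, 167, 121, 94, 110, 113]
172 [109, 110, 127, 158, 169, 170, 169, 168, 169, 170, 169, 169, 169, 169, 169, 169, 169, 169, 169, 169, 169, 139, 97, 95, 99, 99, 99, 100, 99, 99, 100, 99, 144, 169, 169, 168, 169, 169, 170, 169, 170, 169, 169, 170, 170, 169, 168, 170, 169, 168, 169, 168, 169, 168, 170, 168, 169, 169, 168, 136, 101, 100, 100, 100, 101, 100, 102, 146, 169, 166, 119, 96, 111, 111]
188 [110, 111, 14
[... 3424 characters left out ...]
154 169 168 129  93  98]
 [169 169 169 170 148 114 131 162 169 134  95  89 135 165 168 130  93  98]
 [169 169 168 169 133 131 160 170 169 134  98  94 130 162 168 130  93  98]
 [169 169 169 169 132 143 168 169 168 134  97  97 136 164 168 143 138 147]
 [168 169 169 169 145 153 170 169 170 135  99 103 145 167 169 153 158 170]
 [169 169 170 169 163 155 162 169 169 134 103 129 159 169 168 152 157 169]
 [169 169 169 169 169 162 160 156 158 142 140 159 168 170 160 145 158 168]
 [170 169 169 168 170 168 166 162 162 160 164 169 169 169 154 140 157 169]
 [169 170 169 169 169 169 168 169 169 169 168 169 169 168 153 151 165 170]
 [169 169 169 170 169 169 169 169 169 169 169 170 169 169 152 157 169 151]]
```

```bash
cat >> h.py <<'E'
def ring(im,n,P,r=7,d=14,rad=5.5):
    u=proj(n,P); p,f=up(im,*np.round(u),r,10); g=cv2.cvtColor(p,cv2.COLOR_BGR2GRAY); bg=np.percentile(g,80)
    m=(g<bg-d).astype(np.uint8); yy,xx=np.mgrid[:g.shape[0],:g.shape[1]]; cc=(u-f((0,0)))*10
    m[np.hypot(xx-cc[0],yy-cc[1])>rad*10]=0
    q=np.argwhere(m)[:,::-1].astype(np.float32); c=cv2.convexHull(q); e=cv2.fitEllipse(c); 
    return ray(n,f(e[0]),P[2]).round(4),(np.array(e[1])/10).round(1)
E
python3 - <<'E'
from h import *
im=cv2.imread('pics/t12.png');S0=cv2.imread('pics/scene0.png');T0=cv2.imread('pics/top0.png')
for n,j in(('top',T0),('scene',S0)):
    for P in((.642,.118,.06),(.638,.0285,.06),(.602,-.287,.02),(.591,-.368,.02)): print(n,P,ring(j,n,P))
print('bar4',ring(im,'top',(.6443,.1187,.08)))
im8=cv2.imread('pics/t9.png'); print('rail bar1', ring(cv2.imread('pics/t10.png'),'top',(.4553,-.1447,.048)),ring(cv2.imread('pics/s10.png') if 0 else cv2.imread('pics/s8.png'),'scene',(.4553,-.1447,.048)))
E
```

```text
top (0.642, 0.118, 0.06) (array([0.6425, 0.1186, 0.06  ]), array([8.6, 9.1]))
top (0.638, 0.0285, 0.06) (array([0.638 , 0.0287, 0.06  ]), array([8.8, 9.3]))
top (0.602, -0.287, 0.02) (array([ 0.6018, -0.2872,  0.02  ]), array([8.6, 9. ]))
top (0.591, -0.368, 0.02) (array([ 0.5907, -0.3682,  0.02  ]), array([8.6, 8.9]))
scene (0.642, 0.118, 0.06) (array([0.642, 0.118, 0.06 ]), array([11., 11.]))
scene (0.638, 0.0285, 0.06) (array([0.638 , 0.0285, 0.06  ]), array([10.9, 11. ]))
scene (0.602, -0.287, 0.02) (array([ 0.6013, -0.2894,  0.02  ]), array([7.3, 9.7]))
scene (0.591, -0.368, 0.02) (array([ 0.5914, -0.3683,  0.02  ]), array([6.8, 8.7]))
bar4 (array([0.6445, 0.1167, 0.08  ]), array([8.9, 9.3]))
rail bar1 (array([ 0.4532, -0.1447,  0.048 ]), array([ 8.8, 10.8])) (array([ 0.455 , -0.1441,  0.048 ]), array([ 8. , 11.3]))
```

```bash
python3 -c "
from h import *
go(.4555,-.1447,.0325,-2.2)"
```

```text
t 55.0 pos [ 0.454  -0.1264  0.0779] yaw 177.95 tilt [ 0.002 -0.001 -1.   ] w 0.0594 F [ 0.9 -0.1 -0. ] q6 -1.95
shift in tool axes (before turn) [ -2.1 -18.2  45.4]  turn z units 0.02
```

```bash
python3 -m handwheel '[[[-2.1,-18.2,0],[0,0,0],-0.4],[[0,0,25],[0,0,0],-0.4],[[0,0,20],[0,0,0],-0.4],[[0,0,0],[0,0,0],-0.4],[[0,0,0],[0,0,0],0.7],[[0,0,0],[0,0,0],0.7],[[0,0,0],[0,0,0],0.7],[[0,0,0],[0,0,0],0.7],[[0,0,0],[0,0,0],0.7],[[0,0,-20],[0,0,0],0.7],[[0,0,-40],[0,0,0],0.7],[[0,0,-30],[0,0,0],0.7],[[0,50,0],[0,0,0],0.7],[[0,50,0],[0,0,0],0.7],[[0,50,0],[0,0,0],0.7],[[-45,20,0],[0,0,0.13],0.7],[[-45,0,0],[0,0,0],0.7],[[-45,0,0],[0,0,0],0.7],[[-40,0,0],[0,0,0],0.7],[[0,0,0],[0,0,0],0.7]]' 60
python3 -m handwheel '[[[0,0,20],[0,0,0],0.7],[[0,0,0],[0,0,0],0.7],[[0,0,0],[0,0,0],0.7]]' 60
python3 -c "
from h import *
go(.6385,.029,.0645,-3)"
```

```text
clock: 57.55
position: [0.6385, 0.0166, 0.1211]
ee_rot: [0.001, 0.025, 1.0, 0.0]
contact_force: [-1.4, 0.0, -2.2]
width: 0.0305
gripper_force: 60.1
clock: 57.92
position: [0.6352, 0.0169, 0.1023]
ee_rot: [-0.0, 0.025, 1.0, 0.0]
contact_force: [0.2, -0.7, -2.0]
width: 0.0302
gripper_force: 60.1
t 57.9 pos [0.6352 0.0169 0.1023] yaw 177.11 tilt [-0.  0. -1.] w 0.0302 F [ 0.2 -0.7 -2. ] q6 -1.60
shift in tool axes (before turn) [-2.7 12.3 37.8]  turn z units 0.02
```

```bash
python3 -m handwheel '[[[-2.7,12.3,0],[0,0,0],0.7],[[0,0,25],[0,0,0],0.7],[[0,0,9],[0,0,0],0.7],[[0,0,1],[0,0,0],0.7],[[0,0,1],[0,0,0],0.7],[[0,0,0],[0,0,0],0.7],[[0,0,0],[0,0,0],0.7]]' 60
python3 -c "
from h import *
go(.6385,.029,.0645,-3)"
```

```text
clock: 58.8
position: [0.6394, 0.0288, 0.0665]
ee_rot: [0.0, 0.025, 1.0, 0.0]
contact_force: [-0.5, 0.5, -1.7]
width: 0.0305
gripper_force: 60.1
t 58.8 pos [0.6394 0.0288 0.0665] yaw 177.10 tilt [ 0.001  0.    -1.   ] w 0.0305 F [-0.5  0.5 -1.7] q6 -1.58
shift in tool axes (before turn) [0.9 0.1 2. ]  turn z units 0.02
```

```bash
python3 -m handwheel '[[[0.9,0,1.3],[0,0,0],0.7],[[0,0,0.9],[0,0,0],0.7],[[0,0,0],[0,0,0],0.7],[[0,0,0],[0,0,0],0.7]]' 60
```

```text
clock: 59.3
position: [0.6386, 0.0289, 0.0652]
ee_rot: [0.001, 0.025, 1.0, -0.0]
contact_force: [-0.6, 0.1, 5.9]
width: 0.0307
gripper_force: 60.9
```

```bash
python3 -m handwheel '[[[0,0,-0.4],[0,0,0],0.7],[[0,0,0],[0,0,0],0.3],[[0,0,0],[0,0,0],0.1],[[0,0,0],[0,0,0],0],[[0,0,0],[0,0,0],0],[[0,0,-15],[0,0,0],0],[[0,0,-40],[0,0,0],0],[[0,0,-30],[0,0,0],-0.3],[[60,0,0],[0,0,0],-0.4],[[60,40,0],[0,0,0],-0.4],[[60,60,0],[0,0,0],-0.4],[[20,60,0],[0,0,0],-0.4],[[0,60,0],[0,0,0],-0.4],[[0,60,0],[0,0,0],-0.4],[[0,0,0],[0,0,0],-0.4],[[0,0,0],[0,0,0],-0.4]]' 60
python3 - <<'E'
from h import *
im=shot('top','t13');i2=shot('scene','s13')
for n,j in(('top',im),('scene',i2)):
    for P in((.643,.1187,.08),(.6385,.0289,.08)): print(n,P,ring(j,n,P))
g=cv2.cvtColor(i2,cv2.COLOR_BGR2GRAY)
for P in((.643,.1187,.08),(.6385,.0289,.08)):
    u=proj('scene',P).round().astype(int); print(u); print(g[u[1]-7:u[1]+8,u[0]-9:u[0]+10])
S0=cv2.cvtColor(cv2.imread('pics/scene0.png'),cv2.COLOR_BGR2GRAY)
for P in((.643,.1187,.06),(.6385,.0289,.06)):
    u=proj('scene',P).round().astype(int); print(u); print(S0[u[1]-7:u[1]+8,u[0]-9:u[0]+10])
E
```

```text
clock: 61.3
position: [0.4753, 0.2954, 0.1496]
ee_rot: [0.0, 0.025, 1.0, -0.0]
contact_force: [0.6, -0.5, 0.7]
width: 0.0598
gripper_force: 0.0
top (0.643, 0.1187, 0.08) (array([0.6444, 0.1167, 0.08  ]), array([9. , 9.3]))
top (0.6385, 0.0289, 0.08) (array([0.6365, 0.0271, 0.08  ]), array([8.7, 9.3]))
scene (0.643, 0.1187, 0.08) (array([0.6423, 0.1187, 0.08  ]), array([10.3, 11.2]))
scene (0.6385, 0.0289, 0.08) (array([0.6385, 0.0289, 0.08  ]), array([10.9, 11. ]))
[316 181]
[[ 85  83  87  99 118 136 151 158 163 165 169 174 177 173 166 168 180 197
  212]
 [ 83  93 111 135 156 172 181 183 185 187 191 197 195 181 177 190 210 220
  224]
 [101 122 147 171 186 193 197 198 199 202 209 215 213 202 203 214 222 226
  227]
 [138 161 180 193 199 203 204 205 208 212 217 222 222 220 220 222 224 226
  227]
 [174 190 198 202 204 208 211 212 212 213 215 217 221 223 225 225 224 225
  225]
 [196 202 204 206 209 214 216 213 200 190 186 190 203 217 224 226 226 224
  219]
 [203 204 208 212 216 220 218 201 170 150 143 146 166 199 220 226 225 219
  205]
 [202 201 209 218 223 224 219 192 153 128 121 126 146
[... 3573 characters left out ...]
 167 145 137 137 153 183 212 222 222 217 204
  183]
 [183 203 215 220 222 217 193 164 149 149 148 152 175 206 216 211 192 168
  141]
 [209 219 223 224 224 221 210 194 189 192 191 186 189 199 196 178 153 128
  112]
 [221 224 225 225 224 224 221 219 218 219 217 210 197 179 158 137 118 107
  103]
 [224 225 225 225 225 225 225 225 224 222 214 200 176 147 123 109 103 101
  102]
 [225 225 225 226 225 226 225 224 221 212 187 162 141 128 115 106 102 102
  101]
 [223 225 226 226 226 225 222 215 202 179 153 137 141 150 139 121 108 103
  101]
 [214 221 225 225 224 221 212 188 163 146 144 159 180 192 181 156 128 109
  102]
 [182 206 218 220 215 203 180 154 137 146 173 199 214 218 213 190 155 122
  106]]
```

```bash
python3 -c "
from h import *
for u,z in(((317.2,181.0),.08),((316.25,186.2),.06),((337.3,196.2),.08),((337.2,200.9),.06)): print(u,ray('scene',u,z).round(4))
print(proj('scene',(.643,.1187,.06)),proj('scene',(.643,.1187,.08)),proj('top',(.643,.1187,.06)),proj('top',(.643,.1187,.08)))
go(.5,.0,.15,-3)"
```

```text
(317.2, 181.0) [0.6451 0.1155 0.08  ]
(316.25, 186.2) [0.6431 0.1177 0.06  ]
(337.3, 196.2) [0.6361 0.0261 0.08  ]
(337.2, 200.9) [0.638  0.0276 0.06  ]
[315.98429946 186.07190679] [315.92766277 180.84734726] [260.35804978 178.25785085] [259.08384089 176.63931201]
t 61.4 pos [0.4754 0.2944 0.1495] yaw 177.04 tilt [-0.    -0.001 -1.   ] w 0.0596 F [ 0.4 -0.2  0.1] q6 -1.09
shift in tool axes (before turn) [ -39.8 -292.7   -0.3]  turn z units 0.01
```

```bash
python3 -m handwheel '[[[-44,-42,0],[0,0,0],-0.4],[[-44,-42,0],[0,0,0],-0.4],[[-45,-42,0],[0,0,0],-0.4],[[-45,-41,0],[0,0,0],-0.4],[[0,0,30],[0,0,0],-0.4],[[0,0,25],[0,0,0],-0.3],[[0,0,0],[0,0,0],-0.2],[[0,0,0],[0,0,0],-0.2],[[0,0,0],[0,0,0],-0.2]]' 60
python3 -c "
from h import *
go(.6443,.1188,.065,-3)"
```

```text
clock: 62.52
position: [0.6457, 0.1198, 0.0958]
ee_rot: [0.001, 0.025, 1.0, 0.0]
contact_force: [0.7, 0.7, 0.4]
width: 0.0512
gripper_force: 0.0
t 62.5 pos [0.6457 0.1198 0.0958] yaw 177.09 tilt [ 0.003  0.    -1.   ] w 0.0512 F [0.7 0.7 0.4] q6 -1.44
shift in tool axes (before turn) [ 1.4 -1.1 30.8]  turn z units 0.02
```

```bash
python3 -m handwheel '[[[1.4,-1.1,20],[0,0,0],-0.2],[[0,0,11],[0,0,0],-0.2],[[0,0,0],[0,0,0],-0.2],[[0,0,0],[0,0,0],0.7],[[0,0,0],[0,0,0],0.7],[[0,0,0],[0,0,0],0.7],[[0,0,0],[0,0,0],0.7],[[0,0,-2],[0,0,0],0.7],[[2,2.1,0],[0,0,0],0.7],[[0,0,0],[0,0,0],0.7],[[0,0,1.5],[0,0,0],0.7],[[0,0,0],[0,0,0],0.7],[[0,0,0],[0,0,0],0.3],[[0,0,0],[0,0,0],0.1],[[0,0,0],[0,0,0],0],[[0,0,0],[0,0,0],0],[[0,0,-20],[0,0,0],0],[[0,0,-40],[0,0,0],-0.2],[[0,-45,0],[0,0,0],-0.2],[[5,-48,0],[0,0,0],-0.2]]' 50
python3 -m handwheel '[[[0,0,30],[0,0,0],-0.2],[[0,0,0],[0,0,0],-0.2],[[0,0,0],[0,0,0],-0.2]]'
python3 -c "
from h import *
go(.6386,.0289,.065,-3)"
```

```text
clock: 65.03
position: [0.6327, 0.0279, 0.1244]
ee_rot: [0.001, 0.024, 1.0, -0.0]
contact_force: [-0.4, -0.8, 0.4]
width: 0.0512
gripper_force: 0.0
clock: 65.4
position: [0.6323, 0.0288, 0.0941]
ee_rot: [0.0, 0.025, 1.0, 0.0]
contact_force: [0.6, 0.3, 0.6]
width: 0.0511
gripper_force: 0.0
t 65.4 pos [0.6323 0.0288 0.0941] yaw 177.13 tilt [ 0.001  0.    -1.   ] w 0.0511 F [0.6 0.3 0.6] q6 -1.59
shift in tool axes (before turn) [-6.3  0.4 29.1]  turn z units 0.02
```

Now bar 1: shift (+1.7, +1.6) world → tool (-1.7, +1.7).

```bash
python3 -m handwheel '[[[-6.3,0.4,18],[0,0,0],-0.2],[[0,0,11],[0,0,0],-0.2],[[0,0,0],[0,0,0],-0.2],[[0,0,0],[0,0,0],0.7],[[0,0,0],[0,0,0],0.7],[[0,0,0],[0,0,0],0.7],[[0,0,0],[0,0,0],0.7],[[0,0,-2],[0,0,0],0.7],[[-1.6,1.7,0],[0,0,0],0.7],[[0,0,0],[0,0,0],0.7],[[0,0,1.5],[0,0,0],0.7],[[0,0,0],[0,0,0],0.7],[[0,0,0],[0,0,0],0.3],[[0,0,0],[0,0,0],0.1],[[0,0,0],[0,0,0],0],[[0,0,0],[0,0,0],0],[[0,0,-20],[0,0,0],0],[[0,0,-60],[0,0,0],-0.2]]' 50
python3 -m handwheel '[[[60,0,0],[0,0,0],-0.4],[[60,40,0],[0,0,0],-0.4],[[60,60,0],[0,0,0],-0.4],[[0,60,0],[0,0,0],-0.4],[[0,60,0],[0,0,0],-0.4],[[0,60,0],[0,0,0],-0.4],[[0,0,0],[0,0,0],-0.4],[[0,0,0],[0,0,0],-0.4]]'
cat > chk.py <<'E'
from h import *; import sys
k=sys.argv[1]; im=shot('top','t'+k);i2=shot('scene','s'+k)
for P in((.6425,.1186,.08),(.638,.0285,.08)): print('top',ring(im,'top',P))
g=cv2.cvtColor(i2,cv2.COLOR_BGR2GRAY).astype(float)
for P in((.6431,.1177,.08),(.638,.0276,.08)):
    u=proj('scene',P).round().astype(int); p=g[u[1]-4:u[1]+5,u[0]-5:u[0]+6]; w=np.clip(185-p,0,None); y,x=np.mgrid[-4:5,-5:6]; w*=(np.hypot(x/5,y/3.6)<1)
    q=u+np.array([(w*x).sum(),(w*y).sum()])/w.sum(); print('scene',q.round(2),ray('scene',q,.08).round(4))
    T=g
def dark(im,c,r,thr=75):
    p,f=up(im,*c,r); m=(p.max(2)<thr).astype(np.uint8); n,l,st,ce=cv2.connectedComponentsWithStats(m); k=1+np.argmax(st[1:,4]); return f(ce[k]),st[k,4]/36
for a,b in(((349.5,185),(364.6,216)),((379,182),(385.8,227.2))):
    A,na=dark(im,a,12);B,nb=dark(i2,b,13); print('pin',A.round(2),B.round(2),na,nb,tri(A,B).round(4))
E
python3 chk.py 14; python3 -c "
from h import *
go(.5,0,.2,-93)"
```

```text
clock: 67.65
position: [0.6373, 0.0302, 0.1425]
ee_rot: [-0.004, 0.025, 1.0, 0.0]
contact_force: [1.1, -0.0, -0.1]
width: 0.0512
gripper_force: 0.0
clock: 68.65
position: [0.4965, 0.2962, 0.145]
ee_rot: [-0.0, 0.025, 1.0, -0.001]
contact_force: [-0.5, -0.5, 0.2]
width: 0.0602
gripper_force: 0.0
top (array([0.6422, 0.1194, 0.08  ]), array([8.2, 9.4]))
top (array([0.6372, 0.0282, 0.08  ]), array([9.1, 9.5]))
scene [315.96 181.04] [0.6424 0.118  0.08  ]
scene [337.42 195.7 ] [0.638  0.0273 0.08  ]
pin [355.76 184.63] [369.54 219.09] 147.55555555555554 162.02777777777777 [ 0.6183 -0.1072  0.0894]
pin [385.28 181.58] [390.81 229.97] 161.25 180.47222222222223 [ 0.6238 -0.1753  0.0907]
t 68.8 pos [0.4967 0.2952 0.1451] yaw 177.04 tilt [-0.    -0.001 -1.   ] w 0.0601 F [-0.4  0.3 -0.3] q6 -1.10
shift in tool axes (before turn) [ -18.5 -294.7  -54.7]  turn z units -14.99
```

```bash
cat > pins.py <<'E'
from h import *; import sys
im=cv2.imread('pics/t%s.png'%sys.argv[1]);i2=cv2.imread('pics/s%s.png'%sys.argv[1])
def dark(im,c,r=14,thr=75):
    for _ in range(3):
        p,f=up(im,*np.round(c),r); m=(p.max(2)<thr).astype(np.uint8); n,l,st,ce=cv2.connectedComponentsWithStats(m); k=1+np.argmax(st[1:,4]); c=f(ce[k])
    return c,st[k,4]/36,st[k,:4]/6
W=[]
for a,b in(((356,184.6),(370,219)),((385.5,181.5),(391,230))):
    A,na,sa=dark(im,a);B,nb,sb=dark(i2,b); w=tri(A,B); W.append(w); print('pin',A.round(2),B.round(2),na,nb,sa.round(1),w.round(4),'top@.095',ray('top',A,.095).round(4),'scene@.095',ray('scene',B,.095).round(4))
d=W[0]-W[1]; print('dist',np.linalg.norm(d[:2]),'y-axis yaw dev',np.degrees(np.arctan2(-d[0],d[1])))
E
python3 pins.py 14; echo; python3 pins.py 12; python3 -c "
import cv2;im=cv2.imread('pics/t14.png');i2=cv2.imread('pics/s14.png')
import numpy as np
cv2.imwrite('pics/v14.png',np.vstack([cv2.resize(im[165:215,330:410],(480,300)),cv2.resize(i2[195:265,340:420],(480,300*1))]))"
```

```text
pin [356.98 184.6 ] [369.55 219.09] 184.91666666666666 162.27777777777777 [ 7.8  5.8 13.3 16.7] [ 0.6172 -0.1092  0.0916] top@.095 [ 0.6162 -0.1086  0.095 ] scene@.095 [ 0.6146 -0.1116  0.095 ]
pin [386.49 181.5 ] [390.87 229.94] 198.0 181.94444444444446 [ 7.8  6.8 14.5 16.2] [ 0.6228 -0.1772  0.093 ] top@.095 [ 0.6218 -0.1762  0.095 ] scene@.095 [ 0.6218 -0.1788  0.095 ]
dist 0.0682061233024122 y-axis yaw dev 4.773442855843827

pin [357.  184.6] [369.54 219.1 ] 188.55555555555554 160.41666666666666 [ 7.7  5.8 13.7 16.7] [ 0.6171 -0.1092  0.0916] top@.095 [ 0.6162 -0.1087  0.095 ] scene@.095 [ 0.6146 -0.1116  0.095 ]
pin [386.52 181.51] [390.86 229.93] 202.05555555555554 179.27777777777777 [ 6.7  5.7 14.7 16.3] [ 0.6228 -0.1772  0.0931] top@.095 [ 0.6217 -0.1763  0.095 ] scene@.095 [ 0.6218 -0.1787  0.095 ]
dist 0.06820665275842987 y-axis yaw dev 4.73230734968742
```

View pics/v14.png

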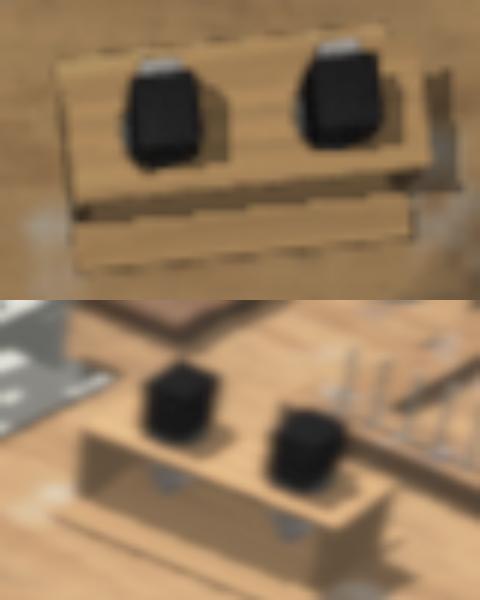

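```bash
python3 -m handwheel '[[[0,0,-20],[0,0,0.98],-0.4],[[0,0,-20],[0,0,0.98],-0.4],[[0,0,-20],[0,0,0.98],-0.4],[[0,0,0],[0,0,0.98],-0.4],[[0,0,0],[0,0,0.98],-0.4],[[0,0,0],[0,0,0.98],-0.4],[[0,0,0],[0,0,0.98],-0.4],[[0,0,0],[0,0,0.98],-0.4],[[0,0,0],[0,0,0.98],-0.4],[[0,0,0],[0,0,0.98],-0.4],[[0,0,0],[0,0,0.98],-0.4],[[0,0,0],[0,0,0.98],-0.4],[[0,0,0],[0,0,0.98],-0.4],[[0,0,0],[0,0,0.98],-0.4],[[0,0,0],[0,0,0],-0.4],[[0,0,0],[0,0,0],-0.4]]' 60
python3 -c "
from h import *
go(.617,-.1069,.15,94.8)"
```

```text
clock: 70.75
position: [0.497, 0.2956, 0.2053]
ee_rot: [0.0, 0.677, 0.736, 0.0]
contact_force: [0.0, 0.4, 0.3]
width: 0.0598
gripper_force: 0.0
t 70.8 pos [0.497  0.2956 0.2053] yaw 94.78 tilt [ 0.  0. -1.] w 0.0598 F [0.  0.4 0.3] q6 0.33
shift in tool axes (before turn) [-411.1   86.    55.3]  turn z units -0.00
```

```bash
python3 -m handwheel '[[[-51.4,10.75,0],[0,0,0],-0.4],[[-51.4,10.75,0],[0,0,0],-0.4],[[-51.4,10.75,0],[0,0,0],-0.4],[[-51.4,10.75,0],[0,0,0],-0.4],[[-51.4,10.75,0],[0,0,0],-0.4],[[-51.4,10.75,0],[0,0,0],-0.4],[[-51.4,10.75,0],[0,0,0],-0.4],[[-51.4,10.75,0],[0,0,0],-0.4],[[0,0,40],[0,0,0],-0.4],[[0,0,0],[0,0,0],-0.4],[[0,0,0],[0,0,0],-0.4],[[0,0,0],[0,0,0],-0.4]]' 60
python3 -c "
from h import *
go(.617,-.1069,.077,94.8)"
```

```text
clock: 72.25
position: [0.6177, -0.1056, 0.1669]
ee_rot: [0.001, 0.677, 0.736, 0.001]
contact_force: [-0.5, 0.2, 0.4]
width: 0.06
gripper_force: 0.0
t 72.2 pos [ 0.6177 -0.1056  0.1669] yaw 94.86 tilt [ 0.003 -0.001 -1.   ] w 0.0600 F [-0.5  0.2  0.4] q6 -0.37
shift in tool axes (before turn) [-1.2 -1.1 89.9]  turn z units 0.01
```

```bash
python3 -m handwheel '[[[-1.2,-1,30],[0,0,0],-0.4],[[0,0,30],[0,0,0],-0.4],[[0,0,20],[0,0,0],-0.4],[[0,0,9],[0,0,0],-0.4],[[0,0,0],[0,0,0],-0.4],[[0,0,0],[0,0,0],-0.4],[[0,0,0],[0,0,0],0],[[0,0,0],[0,0,0],0.7],[[0,0,0],[0,0,0],0.7],[[0,0,0],[0,0,0],0.7],[[0,0,0],[0,0,0],0.7],[[0,0,0],[0,0,0],0.7],[[0,0,0],[0,0,0],0.7]]' 60
```

```text
clock: 73.88
position: [0.617, -0.1077, 0.0778]
ee_rot: [0.001, 0.677, 0.736, 0.001]
contact_force: [0.4, 0.3, 4.4]
width: 0.0294
gripper_force: 60.2
```

```bash
python3 -m handwheel '[[[0,0,-15],[0,0,0],0.7],[[0,0,-30],[0,0,0],0.7],[[0,0,-40],[0,0,0],0.7],[[0,0,-45],[0,0,0],0.7],[[34,8,0],[0,0,0],0.7],[[34,8,0],[0,0,0],0.7],[[34,8,0],[0,0,0],0.7],[[34,8,0],[0,0,0],0.7],[[0,0,20],[0,0,0],0.7],[[0,0,20],[0,0,0],0.7],[[0,0,0],[0,0,0],0.7],[[0,0,0],[0,0,0],0.7],[[0,0,0],[0,0,0],0.7]]' 60
python3 -c "
from h import *
go(.638,.0302,.144,94.8)
im=shot('top','t15');i2=shot('scene','s15')
p,f=up(i2,*proj('scene',(.638,.0302,.12)),25)
print(proj('scene',(.638,.028,.08)))"
```

```text
clock: 75.5
position: [0.6371, 0.0306, 0.1674]
ee_rot: [0.001, 0.677, 0.736, 0.001]
contact_force: [0.2, 0.1, -1.8]
width: 0.0295
gripper_force: 60.9
t 75.5 pos [0.6371 0.0306 0.1674] yaw 94.77 tilt [ 0.002 -0.    -1.   ] w 0.0295 F [ 0.2  0.1 -1.8] q6 -0.14
shift in tool axes (before turn) [-0.5  0.9 23.4]  turn z units -0.01
[337.24743365 195.58508847]
```

```bash
python3 -m handwheel '[[[-0.5,0.9,12],[0,0,0],0.7],[[0,0,10],[0,0,0],0.7],[[0,0,5],[0,0,0],0.7],[[0,0,5],[0,0,0],0.7],[[0,0,0],[0,0,0],0.7],[[0,0,0],[0,0,0],0.7]]' 60
```

```text
clock: 76.35
position: [0.6377, 0.0305, 0.1344]
ee_rot: [0.0, 0.677, 0.736, 0.0]
contact_force: [0.9, 0.2, -1.6]
width: 0.0292
gripper_force: 61.5
```

```bash
python3 -m handwheel '[[[0,0,4],[0,0,0],0.7],[[0,0,4],[0,0,0],0.7],[[0,0,0],[0,0,0],0.7],[[0,0,0],[0,0,0],0.7]]' 60; python3 -m handwheel '[[[0,0,4],[0,0,0],0.7],[[0,0,4],[0,0,0],0.7],[[0,0,0],[0,0,0],0.7],[[0,0,0],[0,0,0],0.7]]' 60
```

```text
clock: 76.85
position: [0.6374, 0.0303, 0.1261]
ee_rot: [-0.0, 0.677, 0.736, -0.0]
contact_force: [-0.4, -0.1, -2.2]
width: 0.0295
gripper_force: 61.3
clock: 77.35
position: [0.6373, 0.0305, 0.118]
ee_rot: [-0.0, 0.677, 0.736, -0.0]
contact_force: [0.2, 0.3, -2.0]
width: 0.0289
gripper_force: 61.3
```

```bash
python3 -m handwheel '[[[0,0,4],[0,0,0],0.7],[[0,0,4],[0,0,0],0.7],[[0,0,4],[0,0,0],0.7],[[0,0,0],[0,0,0],0.7],[[0,0,0],[0,0,0],0.7]]' 60; python3 -m handwheel '[[[0,0,4],[0,0,0],0.7],[[0,0,4],[0,0,0],0.7],[[0,0,4],[0,0,0],0.7],[[0,0,0],[0,0,0],0.7],[[0,0,0],[0,0,0],0.7]]' 60
```

```text
clock: 77.97
position: [0.6374, 0.0304, 0.1061]
ee_rot: [-0.0, 0.677, 0.736, -0.0]
contact_force: [0.2, -0.4, -1.2]
width: 0.0295
gripper_force: 61.3
clock: 78.6
position: [0.6374, 0.0305, 0.094]
ee_rot: [-0.0, 0.677, 0.736, -0.0]
contact_force: [-0.2, -0.8, -2.2]
width: 0.0293
gripper_force: 61.3
```

```bash
python3 -m handwheel '[[[0,0,1.5],[0,0,0],0.7],[[0,0,1.5],[0,0,0],0.7],[[0,0,0],[0,0,0],0.7],[[0,0,0],[0,0,0],0.7]]' 60; python3 -m handwheel '[[[0,0,1],[0,0,0],0.7],[[0,0,0],[0,0,0],0.7],[[0,0,0],[0,0,0],0.7]]' 60
```

```text
clock: 79.1
position: [0.6374, 0.0305, 0.0912]
ee_rot: [-0.0, 0.677, 0.736, 0.0]
contact_force: [0.7, -0.5, -1.6]
width: 0.0294
gripper_force: 61.0
clock: 79.47
position: [0.6374, 0.0305, 0.0901]
ee_rot: [-0.0, 0.677, 0.736, -0.0]
contact_force: [0.3, -0.5, -2.2]
width: 0.0294
gripper_force: 61.3
```

```bash
python3 -m handwheel '[[[0,0,1],[0,0,0],0.7],[[0,0,1],[0,0,0],0.7],[[0,0,0],[0,0,0],0.7],[[0,0,0],[0,0,0],0.7]]' 60
```

```text
clock: 79.97
position: [0.6385, 0.0303, 0.0898]
ee_rot: [0.001, 0.677, 0.736, 0.001]
contact_force: [-0.4, -1.7, 3.8]
width: 0.0296
gripper_force: 61.9
```

```bash
python3 -m handwheel '[[[0,0,0.5],[0,0,0],0.7],[[0,0,0],[0,0,0],0.3],[[0,0,0],[0,0,0],0],[[0,0,0],[0,0,0],-0.4],[[0,0,0],[0,0,0],-0.4],[[0,0,0],[0,0,0],-0.4],[[0,0,-30],[0,0,0],-0.4],[[0,0,-50],[0,0,0],-0.4],[[0,0,-20],[0,0,0],-0.4],[[-51,-8,0],[0,0,0],-0.4],[[-51,-8,0],[0,0,0],-0.4],[[-51,-8,0],[0,0,0],-0.4],[[-51,-8,0],[0,0,0],-0.4],[[0,0,20],[0,0,0],-0.4],[[0,0,0],[0,0,0],-0.4],[[0,0,0],[0,0,0],-0.4],[[0,0,0],[0,0,0],-0.4]]' 60
python3 - <<'E'
from h import *
go(.6225,-.1754,.0775,94.8)
im=shot('top','t16');i2=shot('scene','s16')
p,f=up(i2,390.87,229.94,14); m=(p.max(2)<75).astype(np.uint8); n,l,st,ce=cv2.connectedComponentsWithStats(m); k=1+np.argmax(st[1:,4]); print('scene pin1',f(ce[k]),st[k,4]/36)
for n,j in(('top',im),('scene',i2)):
    u=proj(n,(.638,.028,.107)); p,f=up(j,*u,16); m=(p.max(2)<75).astype(np.uint8); c,l,st,ce=cv2.connectedComponentsWithStats(m)
    print(n,u,[(f(ce[k]).round(1),st[k,4]//36,(st[k,2:4]/6).round(1)) for k in range(1,c) if st[k,4]>1000])
E
```

```text
clock: 82.1
position: [0.6231, -0.1749, 0.1685]
ee_rot: [0.001, 0.677, 0.736, 0.0]
contact_force: [0.4, 0.5, -0.8]
width: 0.0596
gripper_force: 0.0
t 82.1 pos [ 0.6231 -0.1749  0.1685] yaw 94.85 tilt [ 0.001 -0.    -1.   ] w 0.0596 F [ 0.4  0.5 -0.8] q6 -0.47
shift in tool axes (before turn) [-0.4 -0.8 91. ]  turn z units 0.01
scene pin1 [390.74361163 230.02700186] 179.0
top [296.97236384 175.58176714] [(array([297.1, 176.8]), np.int32(188), array([14.3, 16.7]))]
scene [337.45522463 188.3327031 ] [(array([337.1, 189. ]), np.int32(161), array([11.5, 17.5]))]
```

```bash
python3 -m handwheel '[[[-0.4,-0.8,30],[0,0,0],-0.4],[[0,0,30],[0,0,0],-0.4],[[0,0,21],[0,0,0],-0.4],[[0,0,9.5],[0,0,0],-0.4],[[0,0,0],[0,0,0],-0.4],[[0,0,0],[0,0,0],-0.4],[[0,0,0],[0,0,0],0],[[0,0,0],[0,0,0],0.7],[[0,0,0],[0,0,0],0.7],[[0,0,0],[0,0,0],0.7],[[0,0,0],[0,0,0],0.7],[[0,0,0],[0,0,0],0.7],[[0,0,0],[0,0,0],0.7]]' 60; python3 -c "
from h import *
go(.6428,.1212,.0775,94.8)"
```

```text
clock: 83.82
position: [0.6229, -0.1765, 0.0788]
ee_rot: [0.002, 0.677, 0.736, 0.001]
contact_force: [-0.1, -0.3, 4.7]
width: 0.0292
gripper_force: 60.5
t 83.8 pos [ 0.6229 -0.1765  0.0788] yaw 94.78 tilt [ 0.003 -0.001 -1.   ] w 0.0292 F [-0.1 -0.3  4.7] q6 -0.47
shift in tool axes (before turn) [295.   44.7   1. ]  turn z units -0.00
```

```bash
python3 -m handwheel '[[[0,0,-15],[0,0,0],0.7],[[0,0,-35],[0,0,0],0.7],[[0,0,-50],[0,0,0],0.7],[[0,0,-50],[0,0,0],0.7],[[49.2,7.5,0],[0,0,0],0.7],[[49.2,7.5,0],[0,0,0],0.7],[[49.2,7.5,0],[0,0,0],0.7],[[49.2,7.5,0],[0,0,0],0.7],[[49.2,7.5,0],[0,0,0],0.7],[[49.2,7.5,0],[0,0,0],0.7],[[0,0,30],[0,0,0],0.7],[[0,0,30],[0,0,0],0.7],[[0,0,0],[0,0,0],0.7],[[0,0,0],[0,0,0],0.7],[[0,0,0],[0,0,0],0.7]]' 60
python3 -c "
from h import *
go(.6428,.1212,.135,94.8)"
```

```text
clock: 85.7
position: [0.643, 0.1218, 0.169]
ee_rot: [0.001, 0.677, 0.736, 0.001]
contact_force: [-0.0, -0.0, -1.5]
width: 0.0296
gripper_force: 61.5
t 85.7 pos [0.643  0.1218 0.169 ] yaw 94.76 tilt [ 0.003  0.    -1.   ] w 0.0296 F [-0.  -0.  -1.5] q6 -0.00
shift in tool axes (before turn) [-0.5 -0.4 34. ]  turn z units -0.01
```

```bash
python3 -m handwheel '[[[-0.5,-0.4,12],[0,0,0],0.7],[[0,0,10],[0,0,0],0.7],[[0,0,6],[0,0,0],0.7],[[0,0,6],[0,0,0],0.7],[[0,0,0],[0,0,0],0.7],[[0,0,0],[0,0,0],0.7]]' 60; python3 -m handwheel '[[[0,0,4],[0,0,0],0.7],[[0,0,4],[0,0,0],0.7],[[0,0,0],[0,0,0],0.7],[[0,0,0],[0,0,0],0.7]]' 60
```

```text
clock: 86.45
position: [0.6418, 0.1215, 0.1333]
ee_rot: [-0.0, 0.677, 0.736, 0.0]
contact_force: [0.3, -1.7, -1.7]
width: 0.0295
gripper_force: 61.5
clock: 86.95
position: [0.6414, 0.1216, 0.1248]
ee_rot: [-0.0, 0.677, 0.736, -0.0]
contact_force: [0.6, -0.6, -2.7]
width: 0.0293
gripper_force: 61.4
```

```bash
python3 -m handwheel '[[[0,0,4],[0,0,0],0.7],[[0,0,4],[0,0,0],0.7],[[0,0,0],[0,0,0],0.7],[[0,0,0],[0,0,0],0.7]]' 60
```

```text
clock: 87.45
position: [0.6415, 0.1209, 0.117]
ee_rot: [0.0, 0.677, 0.736, -0.001]
contact_force: [0.8, -3.0, -2.2]
width: 0.0293
gripper_force: 61.3
```

```bash
python3 -m handwheel '[[[-1,0.7,0],[0,0,0],0.7],[[0,0,4],[0,0,0],0.7],[[0,0,4],[0,0,0],0.7],[[0,0,0],[0,0,0],0.7],[[0,0,0],[0,0,0],0.7]]' 60; python3 -m handwheel '[[[0,0,4],[0,0,0],0.7],[[0,0,0],[0,0,0],0.7],[[0,0,0],[0,0,0],0.7]]' 60
```

```text
clock: 88.08
position: [0.6424, 0.1199, 0.1088]
ee_rot: [0.0, 0.677, 0.736, -0.0]
contact_force: [1.1, -4.1, -2.6]
width: 0.0293
gripper_force: 61.0
clock: 88.45
position: [0.6427, 0.1201, 0.1051]
ee_rot: [0.0, 0.677, 0.736, -0.0]
contact_force: [1.7, -3.8, -2.1]
width: 0.0291
gripper_force: 61.0
```

```bash
python3 -m handwheel '[[[-1,-0.3,0],[0,0,0],0.7],[[0,0,4],[0,0,0],0.7],[[0,0,4],[0,0,0],0.7],[[0,0,3],[0,0,0],0.7],[[0,0,0],[0,0,0],0.7],[[0,0,0],[0,0,0],0.7]]' 60; python3 -m handwheel '[[[0,0,1.5],[0,0,0],0.7],[[0,0,1],[0,0,0],0.7],[[0,0,0],[0,0,0],0.7],[[0,0,0],[0,0,0],0.7]]' 60
```

```text
clock: 89.2
position: [0.642, 0.1195, 0.0938]
ee_rot: [-0.0, 0.677, 0.736, -0.0]
contact_force: [2.0, -2.1, -3.2]
width: 0.0294
gripper_force: 61.1
clock: 89.7
position: [0.6421, 0.1196, 0.0916]
ee_rot: [-0.0, 0.677, 0.736, -0.0]
contact_force: [1.5, -3.6, -1.1]
width: 0.0297
gripper_force: 61.1
```

```bash
python3 -m handwheel '[[[0,0,1],[0,0,0],0.7],[[0,0,1],[0,0,0],0.7],[[0,0,0],[0,0,0],0.7],[[0,0,0],[0,0,0],0.7]]' 60
```

```text
clock: 90.2
position: [0.6427, 0.1198, 0.0908]
ee_rot: [0.0, 0.677, 0.736, 0.001]
contact_force: [-0.2, -1.4, 4.9]
width: 0.0294
gripper_force: 61.9
```

```bash
python3 -m handwheel '[[[0,0,0.7],[0,0,0],0.7],[[0,0,0],[0,0,0],0.3],[[0,0,0],[0,0,0],0],[[0,0,0],[0,0,0],-0.4],[[0,0,0],[0,0,0],-0.4],[[0,0,0],[0,0,0],-0.4],[[0,0,-30],[0,0,0],-0.4],[[0,0,-50],[0,0,0],-0.4],[[0,0,-50],[0,0,0],-0.4],[[0,-60,0],[0,0,0],-0.4],[[0,-60,0],[0,0,0],-0.4],[[0,-60,0],[0,0,0],-0.4],[[0,-60,0],[0,0,0],-0.4],[[-50,0,0],[0,0,0],-0.4],[[-50,0,0],[0,0,0],-0.4],[[-50,0,0],[0,0,0],-0.4],[[0,0,0],[0,0,0],-0.4],[[0,0,0],[0,0,0],-0.4]]' 60
python3 - <<'E'
from h import *
im=shot('top','t17');i2=shot('scene','s17')
for P in((.638,.028,.107),(.6425,.118,.107)):
  uv=[]
  for n,j in(('top',im),('scene',i2)):
    u=proj(n,P); p,f=up(j,*np.round(u),14); m=(p.max(2)<75).astype(np.uint8); c,l,st,ce=cv2.connectedComponentsWithStats(m); k=1+np.argmax(st[1:,4]); uv.append(f(ce[k])); print(n,u.round(1),f(ce[k]).round(1),st[k,4]//36,(st[k,2:4]/6).round(1))
  print(tri(*uv).round(4))
# tray: bars brighter than floor
g=cv2.cvtColor(im,cv2.COLOR_BGR2GRAY); p,f=up(im,178,248,44,6); gg=cv2.cvtColor(p,cv2.COLOR_BGR2GRAY); hs=cv2.cvtColor(p,cv2.COLOR_BGR2HSV)
print(np.histogram(gg[hs[...,1]<50],bins=range(0,256,16)))
for thr in(150,160,175):
    m=((gg>thr)&(hs[...,1]<50)).astype(np.uint8); c,l,st,ce=cv2.connectedComponentsWithStats(m)
    print(thr,[((st[k]/[6,6,6,6,36]).round(),ray('top',f(ce[k]),.024).round(3)) for k in range(1,c) if st[k,4]>36*60])
m=((hs[...,1]<40)).astype(np.uint8); c,l,st,ce=cv2.connectedComponentsWithStats(m); k=1+np.argmax(st[1:,4]); cs,_=cv2.findContours((l==k).astype(np.uint8),0,2); r=cv2.minAreaRect(max(cs,key=cv2.contourArea)); print('tray',ray('top',f(r[0]),.015),r[1],r[2])
E
```

```text
clock: 92.45
position: [0.4152, -0.0496, 0.2188]
ee_rot: [-0.001, 0.677, 0.736, 0.0]
contact_force: [-0.9, 0.5, 0.4]
width: 0.0599
gripper_force: 0.0
top [297.  175.6] [297.1 176.8] 188 [14.3 16.7]
scene [337.5 188.3] [337.1 189. ] 161 [11.5 17.5]
[0.6355 0.0276 0.1062]
top [257.6 174.6] [258.5 175.8] 228 [17.2 17. ]
scene [315.9 173.8] [310.3 173.5] 474 [19.2 28. ]
[0.6322 0.1206 0.1132]
(array([    0,  1304, 10257, 19167, 10018, 10382, 12279, 15058, 49551,
        8088, 22017,   180,     0,     0,     0]), array([  0,  16,  32,  48,  64,  80,  96, 112, 128, 144, 160, 176, 192,
       208, 224, 240]))
150 [(array([ 53.,  15.,   9.,  16., 107.]), array([0.532, 0.295, 0.024])), (array([ 27.,  22.,   9.,  16., 106.]), array([0.516, 0.36 , 0.024])), (array([ 49.,  31.,  14.,  18., 159.]), array([0.491, 0.3  , 0.024])), (array([ 24.,  38.,  13.,  18., 157.]), array([0.475, 0.363, 0.024])), (array([ 50.,  50.,  10.,  16., 108.]), array([0.45 , 0.303, 0.024])), (array([ 25.,  58.,   9.,  16., 108.]), array([0.433, 0.364, 0.024]))]
160 [(array([54., 16.,  9., 15., 84.]), array([0.531, 0.295, 0.024])), (array([28., 23.,  8., 15., 85.]), array([0.515, 0.36 , 0.024])), (array([ 50.,  32.,  13.,  18., 130.]), array([0.491, 0.3  , 0.024])), (array([ 24.,  39.,  13.,  17., 129.]), array([0.475, 0.363, 0.024])), (array([50., 51.,  9., 15., 86.]), array([0.451, 0.302, 0.024])), (array([26., 58.,  8., 15., 87.]), array([0.434, 0.364, 0.024]))]
175 []
tray [0.48311705 0.33792634 0.015     ] (381.1815185546875, 420.3771667480469) 4.635463237762451
```

```bash
python3 -m handwheel '[[[58,0,0],[0,0,0],-0.4],[[58,0,0],[0,0,0],-0.4],[[58,0,0],[0,0,0],-0.4],[[58,0,0],[0,0,0],-0.4],[[58,0,0],[0,0,0],-0.4],[[58,0,0],[0,0,0],-0.4],[[0,0,0],[0,0,0],-0.4],[[0,0,0],[0,0,0],-0.4]]' 60
python3 - <<'E'
from h import *
im=shot('top','t18');i2=shot('scene','s18')
for P in((.638,.028,.107),(.6425,.118,.107)):
  uv=[]
  for n,j in(('top',im),('scene',i2)):
    u=proj(n,P); p,f=up(j,*np.round(u),14)
    for thr in(45,60,75):
      m=(p.max(2)<thr).astype(np.uint8); c,l,st,ce=cv2.connectedComponentsWithStats(m); k=1+np.argmax(st[1:,4]); print(n,thr,u.round(1),f(ce[k]).round(1),st[k,4]//36,(st[k,2:4]/6).round(1))
    uv.append(f(ce[k]))
  print(tri(*uv).round(4))
h=cv2.cvtColor(im,cv2.COLOR_BGR2HSV)
# bar ends on carrier: bright extents along image columns through each bar
for x,y in((259,177),(297,178)):
    print([int(v) for v in im[y-34:y+34,x].max(1)])
u=proj('top',(.6425,.118,.107)).round().astype(int); print(im[u[1]-11:u[1]+12,u[0]-11:u[0]+12].max(2))
E
```

```text
clock: 93.55
position: [0.3854, 0.2971, 0.2187]
ee_rot: [0.0, 0.676, 0.737, -0.001]
contact_force: [0.1, -0.6, -0.0]
width: 0.0598
gripper_force: 0.0
top 45 [297.  175.6] [296.9 176.8] 158 [12.5 15.7]
top 60 [297.  175.6] [296.9 176.8] 173 [13.3 16.3]
top 75 [297.  175.6] [297.1 176.8] 186 [14.  16.7]
scene 45 [337.5 188.3] [337.1 189.1] 119 [ 9.8 15.5]
scene 60 [337.5 188.3] [337.1 189. ] 143 [10.8 16.7]
scene 75 [337.5 188.3] [337.1 189. ] 163 [11.5 17.7]
[0.6356 0.0277 0.1062]
top 45 [257.6 174.6] [257.7 175.8] 176 [14.5 16. ]
top 60 [257.6 174.6] [257.7 175.8] 196 [15.2 16.5]
top 75 [257.6 174.6] [258.3 175.8] 222 [16.8 17. ]
scene 45 [315.9 173.8] [315.5 174.8] 111 [ 9.5 14.7]
scene 60 [315.9 173.8] [315.5 174.7] 132 [10.3 16. ]
scene 75 [315.9 173.8] [315.5 174.8] 151 [11.3 16.8]
[0.6396 0.1167 0.1058]
[100, 98, 73, 51, 74, 126, 149, 131, 137, 168, 133, 81, 78, 81, 98, 156, 178, 179, 177, 178, 179, 179, 173, 144, 88, 41, 36, 36, 36, 38, 37, 39, 38, 40, 42, 41, 37, 24, 16, 18, 31, 61, 150, 180, 128, 145, 177, 179, 180, 179, 179, 180, 180, 181, 180, 140, 89, 81, 102, 144, 173, 16
[... 1880 characters left out ...]
 47  68  71  90 103]
 [134 158 179 167 109  35  33  31  29  27  26  26  24  21  23  16  15  35
   54  71  71  90 103]
 [133 157 179 180 136  57  17  20  18  24  21  20  16  18  20  17  14  55
   68  77  74  90 104]
 [133 158 180 180 167 121  58  18  19  19  20  17  18  17  16  19  16  76
   77  80  81  92 102]
 [125 153 180 180 179 167 122  68  49  35  20  28  31  26  37  46  72  96
   82  77  80  92 102]
 [120 150 180 182 180 180 167 153 149 111  68  69  61  75  87  90 133 155
  113  78  77  91 103]
 [122 150 180 181 181 180 180 181 181 165 152 152 150 154 155 155 170 181
  128  78  78  90 103]
 [130 154 180 180 180 180 181 180 180 180 180 180 180 179 180 180 180 181
  129  78  77  90 104]]
```

```bash
python3 -c "
from rig import manip
print(manip.sign_off())"
```

```text
the job is handed in; nothing more can be done
None
```

I handed the job in at about 94 s: two bars stayed level on the rail and are pinned on the carrier bridges, the two that tipped are in the reject tray, and the last camera check showed both pins upright and seated and both bars inside the tray. One contact to note: while going for the third bar, the gripper pressed on something, probably the red paint pot, with about 52 N (limit 40 N for the gripper's body), and I can't tell whether it was the fingers or the body.

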